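Clamp a squared stack of brass blanks for sawing

ROBOT

A 6-joint arm with a two-finger parallel gripper is mounted at the origin on the work surface. World frame = base frame: x ahead of the robot, y to its left, z up, the work surface at z = 0. Lengths are in m, angles in rad, forces in N, time in s.
With the tool pointing down it reaches from about 0.4 to 0.825 m from the base axis. Payload 7 kg.
Tool frame: the origin (TCP) lies at the centre of the arm's flange, where the gripper is bolted on; the fingertips stand 173 mm ahead of it and the grasp point (between the pads) lies 155 mm ahead of it; z points along the fingers, y is the line along which they close (so a half turn about z gives the same grasp; the last joint's range is limited). The gripper opens to 85 mm and grips with 20 to 120 N. Pads are 22 mm wide; open, the fingers measure 114 mm over their backs; the gripper's body (76 mm by 85 mm) begins 54 mm behind the grasp point. The pads swing forward as they close: fully open they stand 13 mm farther back than shut.
Start: joints at [1.508, 0.359, 0.012, 0, -1.224, -0.288], TCP at [0.232, 0.634, 0.405] pointing down, gripper open.
Joint ranges: [-3.07, 3.07], [-1.43, 2.12], [-1.02, 1.25], [-3.03, 1.67], [-3.05, -0], [-3.03, 3.03]. Speed limits (rad/s): [2.39, 2.39, 3.01, 3.14, 3.14, 3.14].

INTERFACE

Orientations are given as a unit quaternion [x, y, z, w].
In Python, from cell import robot, cams gives the robot as it stands. The module is installed in compiled form; this text tells all that it offers.
- The arm moves only by the tool step_arm, never from a script. Its argument "plan" is one flat list of numbers, 7 for each row, row after row: the closure in counts, from 0 (fully open) to 255 (shut), then the shift along the tool's x, y, z in units of 0.04 m (1.0 is 0.04 m), then the turn, a rotation vector about the tool's x, y, z in units of 0.12 rad (1.0 is 0.12 rad). In form: [jaw, dx, dy, dz, rx, ry, rz, jaw, dx, dy, dz, rx, ry, rz, ...]. A call has 1 to 10 rows; each row shifts and turns the commanded pose from where the row before left it, along the tool's axes as they then stand; what a row does not reach is not made up. A row lasts 1/12 s, in which the tool goes at most 41.7 mm and 7.16 degrees, less where a joint would pass 70% of its speed; a pose out of reach is approached as far as the arm can. A call with a number of a shift or a turn outside -1 to 1 is refused whole. A call with a gripper value outside its range is refused whole. The fingers move at their own pace and stop on an object; "squeeze" is the grip in N (left out, the last holds). Time passes only in rows, so rows that do not move let the fingers close. It gives the time, the measured TCP pose, the force, the opening and the grip force at its end, in the units of the state.
- robot.read_state(): the state, without advancing time (a new reading comes with each control period).
- cams.get_image(name): name is "scene" or "top" or "wrist"; returns a dict with "color" (384x512x3 uint8, red, green, blue), "z_map" (384x512 float32, m along the optical axis (not along the pixel's ray), 0 where there is no reading), "camera_matrix" (3x3 intrinsics, pixels), "R" (3x3) and "t" (3): a world point X has camera coordinates R X + t; the wrist camera has in their place "tool_from_camera" (4x4, takes a point from camera to tool coordinates, whose origin is the TCP and whose axes are the flange's). Camera axes: x right, y down, z forward; pixel columns grow to the right and rows downward; lengths in m; the calibration is good to about 2 mm. The wrist camera is an equidistant fisheye: a pixel r from the principal point sees the ray r / f radians off the axis. A picture is of the moment at which its call begins: read the wrist's pose just before it.
- robot.close_job(): hands the job in; it is judged then, once.
The state is a dict: "time": time; "joint_positions": joint angles; "qvel": joint speeds; "tau": joint torques, N m; "tool_pos": TCP position; "tool_rot": TCP orientation; "ft_force": force on the tool from outside, world axes, zero at the start; "ft_torque": the same for the moment, N m; "grip_width": finger opening in m; "gripper_force": force on a finger pad.
Only numpy, scipy, OpenCV 4.12 (cv2) and the standard library are available. Lean on these libraries where they do the work, as an engineer would, in place of code of your own. Each camera call takes 0.05 s, during which the arm holds its last target. There are 200 camera calls.

TASK

Get the brass blanks on the bench ready for stack-sawing. The jig's clamp is screwed shut and its screw has a LEFT-HAND thread: loosen it by turning its bar handle clockwise seen from above until the jaw is well open (feel that it gives, and do not force it the other way). Lay every blank flat in the jig, one on another, tap their free ends until the other ends are all flush against the end stop, and only then turn the handle anticlockwise until the jaw grips the stack firmly and square against the side fence; leave the saw frame, the tin and the spool where they are.

Things in the scene. Friction and masses are not known exactly. Their poses are not given: they have to be found in the camera images.
- jig: fixed steel sawing jig. Origin on the bench under the centre of a blank that sits home (end on the stop, side on the fence, blank axes parallel to the jig's); z up, x towards the end stop, away from the robot, y from fence to jaw and screw. Bed top 10 mm up; from x -54 to 0 only a strip 26 mm wide (y -13 to 13) carries the stack: finger room on both sides. Blanks' free ends lie at x -55.
- stop_face (a point): middle of the end stop's top edge, on the face that the blanks' ends meet: jig x 55, y 0, 43 mm above the bench. The face spans jig y -42 to 34 and is upright, at right angles to the jig's x.
- fence_face (a point): middle of the side fence's top edge, on the face that the blanks' long sides meet: jig x 27, y -28, 43 mm above the bench. The face spans jig x 0 to 55 and is upright, parallel to the jig's x; the fence is 14 mm thick.
- jaw: the clamp's sliding steel jaw; origin: middle of the lower edge of its flat face, which looks to the fence, 50 mm long (jig x 2 to 52), 11 to 41 mm above the bench. The screw drives it: face at jig y = 22 mm + 7 mm per rad of the screw. It meets a stack lying on the fence at a reading of about 0.86; at 3.0 rad the gap from fence to jaw is 71 mm.
- screw (a joint): rad; 0 = screwed shut (starts at 0.03 to 0.15), grows as it is turned CLOCKWISE seen from above, which loosens it, to a stop at 3.6. Well open: above 3.0. Friction 0.12 N m; it stays where it is left. Anticlockwise from shut it meets a hard stop: the torque climbs steeply and forcing it on fails (below -0.02 rad, some 5 N m). On the stack it stops turning and the torque rises; 0.2 to 0.3 N m extra grips firmly.
- screw_grip (a point): centre of the steel bar handle on the screw's vertical axis (jig x 27, y 116): 66 mm long, 14 thick, 24 high, this point at mid-height, 87 mm above the bench (the handle does not rise). The bar lies along the jig's x at reading 0 and turns with the screw. The screw housing below (jig x 0 to 55, y 86 to 146) is 53 mm high.
- blank_a: a loose plain brass blank, 110 (its x) x 56 (its y) x 6 mm (z), about 0.3 kg, one of three to five identical ones lying flat and separate on the bench; None from the very start if it is not there. Origin: centre of its underside. It may be laid in the jig either way round and either face up, in any order. A full stack may need 20 N to slide.
- blank_b: a loose plain brass blank, 110 (its x) x 56 (its y) x 6 mm (z), about 0.3 kg, one of three to five identical ones lying flat and separate on the bench; None from the very start if it is not there. Origin: centre of its underside. It may be laid in the jig either way round and either face up, in any order. A full stack may need 20 N to slide.
- blank_c: a loose plain brass blank, 110 (its x) x 56 (its y) x 6 mm (z), about 0.3 kg, one of three to five identical ones lying flat and separate on the bench; None from the very start if it is not there. Origin: centre of its underside. It may be laid in the jig either way round and either face up, in any order. A full stack may need 20 N to slide.
- blank_d: a loose plain brass blank, 110 (its x) x 56 (its y) x 6 mm (z), about 0.3 kg, one of three to five identical ones lying flat and separate on the bench; None from the very start if it is not there. Origin: centre of its underside. It may be laid in the jig either way round and either face up, in any order. A full stack may need 20 N to slide.
- blank_e: a loose plain brass blank, 110 (its x) x 56 (its y) x 6 mm (z), about 0.3 kg, one of three to five identical ones lying flat and separate on the bench; None from the very start if it is not there. Origin: centre of its underside. It may be laid in the jig either way round and either face up, in any order. A full stack may need 20 N to slide.
- saw_frame: a loose jeweller's saw frame lying flat: wooden handle and a U-shaped steel frame, 270 x 110 x 26 mm, origin at its underside where the handle meets the frame. A bystander: leave it where it is.
- tin: a loose round aluminium tin, 80 mm across, 50 mm high, origin at the centre of its underside. A bystander: leave it where it is.
- spool: a loose copper wire spool standing upright, 60 mm across, 44 mm high, origin at the centre of its underside. A bystander: leave it where it is.
Not all that is in view belongs to the job. Leave any grey or purple look-alike of the blank_d alone.

How it is judged:
On the way, in this order (a step that is already met when the one before it is completed fails the run):
1. the clamp screw is loosened clockwise until the jaw is well open (value of joint screw above 2.9 rad), for 0.2 s.
2. with the jaw still open (screw above 2.2), every blank lies flat in the jig between fence and jaw and its end is tapped to within 3 mm of the end stop (x of blank_a in the frame of jig between -0.003 and 0.003 m and y of blank_a in the frame of jig between -0.004 and 0.022 m and z of blank_a in the frame of jig between 0.007 and 0.036 m and angle between the x axis of each of blank_a, blank_b, blank_c, blank_d, blank_e and the x axis of jig, either way round below 0.12 rad and angle between the z axis of each of blank_a, blank_b, blank_c, blank_d, blank_e and the z axis of jig, either way round below 0.05 rad and linear speed of each of blank_a, blank_b, blank_c, blank_d, blank_e below 0.02 m/s and x of blank_b in the frame of jig between -0.003 and 0.003 m and y of blank_b in the frame of jig between -0.004 and 0.022 m and z of blank_b in the frame of jig between 0.007 and 0.036 m and x of blank_c in the frame of jig between -0.003 and 0.003 m and y of blank_c in the frame of jig between -0.004 and 0.022 m and z of blank_c in the frame of jig between 0.007 and 0.036 m and x of blank_d in the frame of jig between -0.003 and 0.003 m and y of blank_d in the frame of jig between -0.004 and 0.022 m and z of blank_d in the frame of jig between 0.007 and 0.036 m and x of blank_e in the frame of jig between -0.003 and 0.003 m and y of blank_e in the frame of jig between -0.004 and 0.022 m and z of blank_e in the frame of jig between 0.007 and 0.036 m and value of joint screw above 2.2 rad), for 0.2 s.
At the end, for the whole second after the job is handed in: every blank lies flat in the jig, its end within 2.5 mm of the end stop, its side within 2 mm of the side fence, square to it within 0.03 rad, at rest; the screw is below 1.1 rad and the jaw presses on the stack with more than 4 N (x of blank_a in the frame of jig between -0.0025 and 0.0025 m and y of blank_a in the frame of jig between -0.002 and 0.002 m and z of blank_a in the frame of jig between 0.007 and 0.036 m and angle between the x axis of each of blank_a, blank_b, blank_c, blank_d, blank_e and the x axis of jig, either way round below 0.03 rad and angle between the z axis of each of blank_a, blank_b, blank_c, blank_d, blank_e and the z axis of jig, either way round below 0.05 rad and linear speed of each of blank_a, blank_b, blank_c, blank_d, blank_e below 0.01 m/s and x of blank_b in the frame of jig between -0.0025 and 0.0025 m and y of blank_b in the frame of jig between -0.002 and 0.002 m and z of blank_b in the frame of jig between 0.007 and 0.036 m and x of blank_c in the frame of jig between -0.0025 and 0.0025 m and y of blank_c in the frame of jig between -0.002 and 0.002 m and z of blank_c in the frame of jig between 0.007 and 0.036 m and x of blank_d in the frame of jig between -0.0025 and 0.0025 m and y of blank_d in the frame of jig between -0.002 and 0.002 m and z of blank_d in the frame of jig between 0.007 and 0.036 m and x of blank_e in the frame of jig between -0.0025 and 0.0025 m and y of blank_e in the frame of jig between -0.002 and 0.002 m and z of blank_e in the frame of jig between 0.007 and 0.036 m and value of joint screw below 1.1 rad and contact force between jaw and anything else above 4 N); the robot touches nothing.
It fails at once if a bystander is pushed more than 30 mm (distance of any of saw_frame, tin, spool from where it was at the start of the episode above 0.03 m).
It fails at once if the screw is forced anticlockwise against its shut stop with several N m (below -0.02 rad) (value of joint screw below -0.02 rad).
Of blank_a, blank_b, blank_c, blank_d, blank_e only 3 to 5 are there at a start; the rules pass over those that are not, and their reading is None.
At some moment in a run one of blank_a, blank_b, blank_c, blank_d, blank_e may be knocked a few centimetres aside while the robot is not near it.
It also fails if it takes over 210 s, if anything falls off the work surface, if the arm or the gripper's body presses on something with over 40 N, if the wrist force passes 120 N, or if a joint passes its speed limit or range.

## Working session

There is one attempt and no reset: what is moved stays moved. The work goes in short steps, Python scripts to look and compute and a tool call to move; the robot and the scene stay as the last step left them, time stands still between calls to the robot, and variables do not carry over. Pictures are saved under pics/ and viewed, at most 17 in all, crops included, and the job is handed in when it is done.

Besides the shell and the picture viewer there is one more tool, called after "Call:" as name(argument=value, ...) on one line, values as JSON. step_arm: Moves the arm, as the interface text tells. Shifts and turns lie within -1 to 1; 1 stands for 0.04 m of shift or 0.12 rad of turn. Its arguments: {"type":"object","properties":{"plan":{"type":"array"},"squeeze":{"type":"number"}},"required":["plan"]}

```bash
mkdir -p pics; ls; cat > h.py <<'E'
import numpy as np, cv2
from scipy.spatial.transform import Rotation as Ro
from cell import robot, cams
def pts(im):
    z=im["z_map"];K=im["camera_matrix"];v,u=np.indices(z.shape)
    c=np.stack([(u-K[0,2])/K[0,0]*z,(v-K[1,2])/K[1,1]*z,z],-1)
    return (c-im["t"])@im["R"]   # R^T (c-t)
def ray(im,u,v,h):
    K=im["camera_matrix"];d=im["R"].T@np.array([(u-K[0,2])/K[0,0],(v-K[1,2])/K[1,1],1]);o=-im["R"].T@im["t"]
    return o+d*(h-o[2])/d[2]
def proj(im,X):
    c=im["R"]@np.array(X)+im["t"];p=im["camera_matrix"]@c;return p[:2]/p[2]
E
python3 - <<'E'
from h import *
s=robot.read_state();print(s)
for n in("top","scene"):
    im=cams.get_image(n);np.save(n+".npy",im,allow_pickle=True)
    cv2.imwrite(f"pics/{n}0.png",cv2.resize(im["color"][...,::-1],(800,600),interpolation=cv2.INTER_CUBIC))
    print(n,im["camera_matrix"].tolist(),(-im["R"].T@im["t"]).tolist(),im["R"].tolist())
E
```

```text
pics
{'time': 0.0, 'joint_positions': array([ 1.50808914e+00,  3.59379310e-01,  1.10769483e-02, -3.25804292e-04,
       -1.22406795e+00, -2.88087583e-01]), 'qvel': array([ 8.34011740e-04, -2.59289656e-04,  1.89454814e-03,  2.43896774e-03,
        8.07926930e-05, -7.92513265e-04]), 'tau': array([-1.60435056e-04, -5.83321381e+01,  2.93424797e+01,  6.93647325e+00,
       -5.81171829e-03, -2.74792392e-06]), 'tool_pos': array([0.23190717, 0.63371796, 0.4037806 ]), 'tool_rot': array([ 9.84647274e-01, -1.74554010e-01, -6.36941288e-05,  7.99222295e-04]), 'ft_force': array([-0.29101688, -0.32561072, -0.22931723]), 'ft_torque': array([ 0.01821763, -0.01216327, -0.05971745]), 'gripper_force': 0.0, 'grip_width': 0.08541721294326869}
top [[441.61665925817397, 0.0, 253.61177777016408], [0.0, 441.61665925817397, 202.34153454184317], [0.0, 0.0, 1.0]] [0.30854111241724774, -0.02541915674650145, 1.4772022789521302] [[-0.007712227637391025, -0.9996990197281828, -0.023289300104971364], [-0.9846772099994227, 0.011649837370566669, -0.17399733732730677], [0.17421628412011972, 0.02159053597643438, -0.9844706877828452]]
scene [[430.5082377614866, 0.0, 251.95208425993445], [0.0, 430.5082377614866, 190.29936966909582], [0.0, 0.0, 1.0]] [1.1715545837906016, -0.7190903232091974, 1.2732058778188435] [[0.7411096621634387, 0.6711976291033377, 0.01581806985860492], [0.5378827159179091, -0.5794791004878331, -0.6122794754150962], [-0.40179429135413, 0.46227450155061517, -0.7904831640530762]]
```

View pics/top0.png

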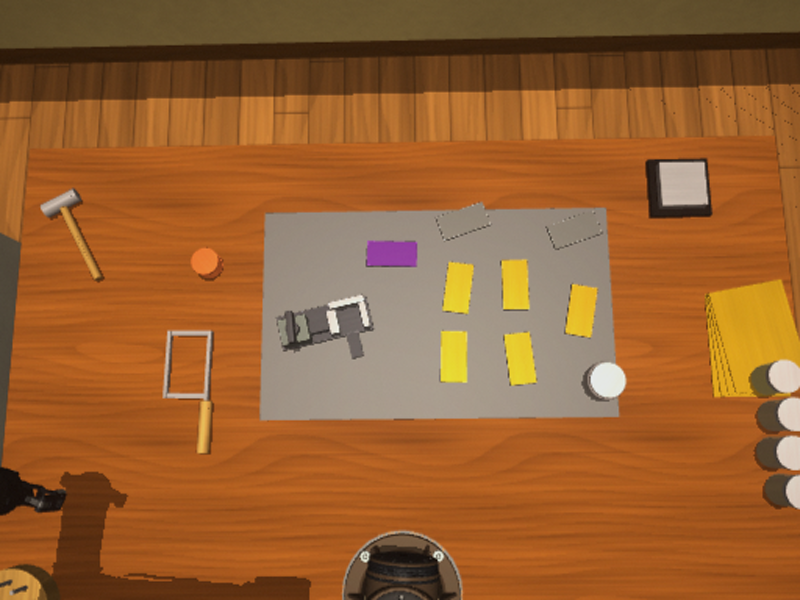

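View pics/scene0.png

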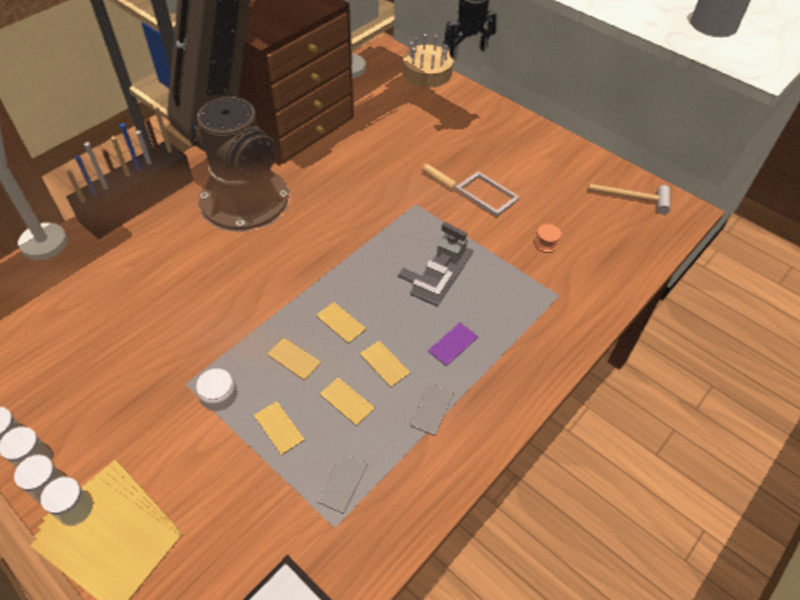

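```bash
python3 - <<'E'
from h import *
for n in("top","scene"):
    im=np.load(n+".npy",allow_pickle=True).item();c=im["color"];P=pts(im)
    hsv=cv2.cvtColor(c,cv2.COLOR_RGB2HSV)
    m=cv2.inRange(hsv,(22,120,90),(35,255,255))
    cs,_=cv2.findContours(m,0,2)
    print(n)
    for k in cs:
        if cv2.contourArea(k)<200: continue
        q=cv2.boxPoints(cv2.minAreaRect(k.astype(np.float32)))
        M=cv2.moments(k);u,v=M["m10"]/M["m00"],M["m01"]/M["m00"]
        w=np.array([ray(im,*p,.006)[:2] for p in k[:,0,:]],np.float32)
        r=cv2.minAreaRect(w*1000)
        print(np.round([u,v]),np.round(ray(im,u,v,.006),4),"size",np.round(r[1],1),round(r[2],1),"z",round(float(np.median(P[...,2][int(v)-3:int(v)+4,int(u)-3:int(u)+4])),4))
    # jig region by height
    X=P.reshape(-1,3);ok=(im["z_map"].ravel()>0)&(X[:,2]>.006)&(X[:,2]<.12)&(X[:,0]>.3)&(X[:,0]<.65)&(X[:,1]>.03)&(X[:,1]<.33)
    print(ok.sum(),X[ok].min(0),X[ok].max(0))
im=np.load("top.npy",allow_pickle=True).item()
a=im["color"][180:240,170:250,::-1]
a2=np.load("scene.npy",allow_pickle=True).item()["color"][130:205,245:310,::-1]
A=cv2.resize(a,(400,300),interpolation=cv2.INTER_CUBIC);B=cv2.resize(a2,(390,450),interpolation=cv2.INTER_CUBIC)
o=np.zeros((450,790,3),np.uint8);o[:300,:400]=A;o[:,400:]=B;cv2.imwrite("pics/jig0.png",o)
E
```

```text
top
[332. 229.] [ 0.4749 -0.2555  0.006 ] size [109.9  56.3] 5.7 z 0.007
[290. 228.] [ 0.4804 -0.1142  0.006 ] size [ 53.7 108. ] 88.9 z 0.0058
[372. 199.] [ 0.5768 -0.3908  0.006 ] size [ 54.8 109.1] 78.8 z 0.0072
[293. 184.] [ 0.6313 -0.1269  0.006 ] size [ 56.1 109.8] 81.5 z 0.0063
[329. 182.] [ 0.6364 -0.2512  0.006 ] size [108.9  55.1] 0.8 z 0.0069
1875 [0.30527266 0.0301036  0.0060002 ] [0.64966274 0.32918256 0.10635361]
scene
1151 [0.3045987  0.03027567 0.00601891] [0.64858168 0.32910416 0.10420665]
```

View pics/jig0.png

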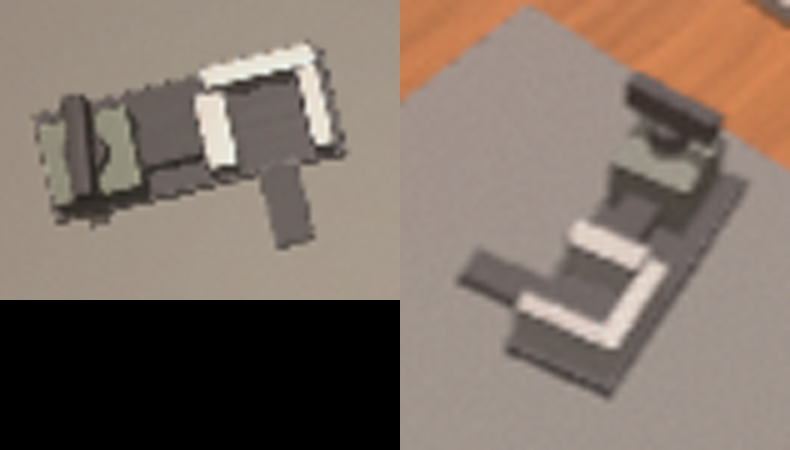

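```bash
python3 - <<'E'
from h import *
im=np.load("top.npy",allow_pickle=True).item()
cr=lambda x,y,h:ray(im,x/5-.4+170,y/5-.4+180,h)
s1=cr(202,86,.043);s2=cr(298,72,.043);f2=cr(314,147,.043);f1=cr(300,76,.043)
b1=cr(72,98,.099);b2=cr(90,196,.099)
print(s1,s2,f1,f2,b1,b2,(b1+b2)/2)
for a,b in((s2,s1),(f2,f1),(b2,b1)):d=b-a;print(np.degrees(np.arctan2(d[1],d[0])))
w=cams.get_image("wrist");print(w["camera_matrix"],w["tool_from_camera"])
E
```

```text
[0.58270253 0.15044771 0.043     ] [0.59137484 0.08674151 0.043     ] [0.58865771 0.08540906 0.043     ] [0.54089969 0.07608857 0.043     ] [0.56522183 0.22655243 0.099     ] [0.50208274 0.2138811  0.099     ] [0.53365229 0.22021676 0.099     ]
97.75200480212902
11.04308120292243
11.347894305923521
[[297.31863964   0.         250.79724789]
 [  0.         297.31863964 189.78759608]
 [  0.           0.           1.        ]] [[-4.26893792e-04 -9.63764215e-01 -2.66755236e-01  6.65156620e-02]
 [ 9.99999880e-01 -3.46985485e-04 -3.46690654e-04  5.92855526e-04]
 [ 2.41567851e-04 -2.66755352e-01  9.63764247e-01  3.07047220e-02]
 [ 0.00000000e+00  0.00000000e+00  0.00000000e+00  1.00000000e+00]]
```

Call:
step_arm(plan=[0,0.74,0.565,0,0,0,0,0,0.74,0.565,0,0,0,0,0,0.74,0.565,0,0,0,0,0,0.74,0.565,0,0,0,0,0,0.74,0.565,0,0,0,0,0,0.74,0.565,0,0,0,0,0,0.74,0.565,0,0,0,0,0,0.74,0.565,0,0,0,0,0,0.74,0.565,0,0,0,0,0,0.74,0.565,0,0,0,0])

```text
time: 0.98
tool_pos: [0.4328, 0.3181, 0.4047]
tool_rot: [0.985, -0.174, -0.0, -0.0]
ft_force: [0.8, 0.5, 0.2]
grip_width: 0.0853
gripper_force: 0.0
```

Call:
step_arm(plan=[0,0.74,0.565,0,0,0,0,0,0.74,0.565,0,0,0,0,0,0.74,0.565,0,0,0,0,0,0.74,0.565,0,0,0,0,0,0,0,0,0,0,-0.9,0,0,0,0,0,0,-0.9,0,0,0,0,0,0,-0.9,0,0,0,0,0,0,-0.9,0,0,0,0,0,0,0])

```text
time: 1.73
tool_pos: [0.5124, 0.1941, 0.4045]
tool_rot: [0.999, 0.043, -0.0, 0.0]
ft_force: [-0.7, 0.2, 0.8]
grip_width: 0.0858
gripper_force: 0.0
```

```bash
cat >> h.py <<'E'
def wrist():
    s=robot.read_state();w=cams.get_image("wrist");w["p"]=s["tool_pos"];w["Rt"]=Ro.from_quat(s["tool_rot"]).as_matrix();return w
def wray(w,u,v,h):
    K=w["camera_matrix"];n=cv2.fisheye.undistortPoints(np.array([[[u,v]]],float),K,np.zeros(4))[0,0]
    T=w["tool_from_camera"];d=w["Rt"]@T[:3,:3]@np.array([*n,1]);o=w["Rt"]@T[:3,3]+w["p"]
    return o+d*(h-o[2])/d[2]
def wproj(w,X):
    T=w["tool_from_camera"];c=T[:3,:3].T@(w["Rt"].T@(np.array(X,float)-w["p"])-T[:3,3])
    return cv2.fisheye.projectPoints(c.reshape(1,1,3),np.zeros(3),np.zeros(3),w["camera_matrix"],np.zeros(4))[0][0,0]
E
python3 - <<'E'
from h import *
s=robot.read_state();print(s["joint_positions"].round(3))
w=wrist();np.save("w1.npy",w,allow_pickle=True)
cv2.imwrite("pics/w1.png",cv2.resize(w["color"][...,::-1],(800,600),interpolation=cv2.INTER_CUBIC))
E
```

```text
[ 0.72   0.15  -0.27  -0.    -1.151  0.937]
```

View pics/w1.png

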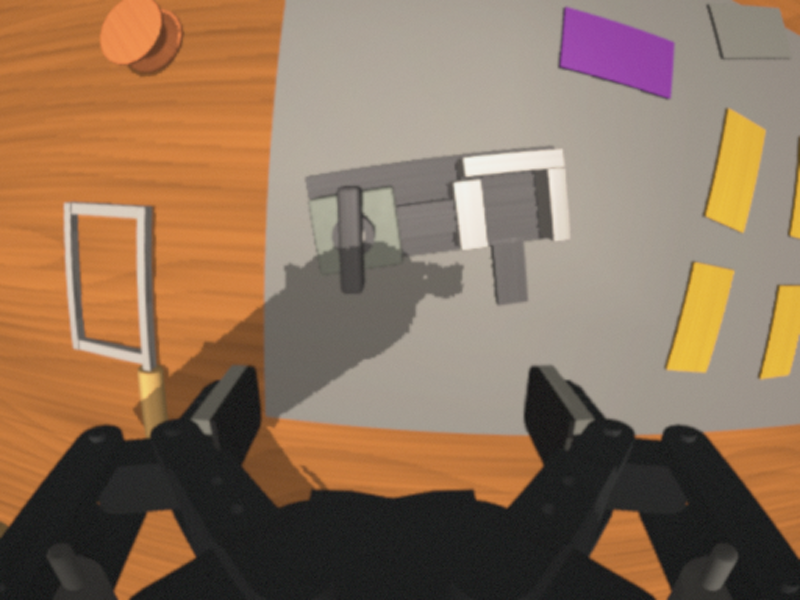

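```bash
python3 - <<'E'
from h import *
w=np.load("w1.npy",allow_pickle=True).item();k=.64
R=lambda x,y,h:wray(w,(x+.5)*k-.5,(y+.5)*k-.5,h)
def L(n,a,b):
    d=b-a;print(n,a.round(4),b.round(4),"mid",((a+b)/2).round(4),"len",np.linalg.norm(d).round(4),"ang",np.arctan2(d[1],d[0]).round(3))
L("bar",R(352,293,.099),R(349,187,.099))
L("barR",R(362,293,.099),R(360,187,.099))
L("barL",R(341,293,.099),R(339,187,.099))
L("stop in",R(550,169,.043),R(464,176,.043))
L("fence in",R(555,241,.043),R(548,170,.043))
L("jaw face",R(487,247,.042),R(481,182,.042))
L("strip",R(499,303,.01),R(527,300,.01))
# gradient check: print gray profile crops of refined rows
g=cv2.cvtColor(w["color"],cv2.COLOR_RGB2GRAY)
for v in(125,135,160,180): print(v,g[v,208:244].tolist())
print([g[110:200,224].tolist()])
im=np.load("top.npy",allow_pickle=True).item()
E
```

```text
bar [0.503  0.2179 0.099 ] [0.5672 0.2241 0.099 ] mid [0.5351 0.221  0.099 ] len 0.0646 ang 0.096
barR [0.5035 0.2118 0.099 ] [0.5677 0.2177 0.099 ] mid [0.5356 0.2147 0.099 ] len 0.0645 ang 0.091
barL [0.5024 0.2247 0.099 ] [0.5668 0.23   0.099 ] mid [0.5346 0.2274 0.099 ] len 0.0647 ang 0.083
stop in [0.5935 0.0853 0.043 ] [0.5801 0.1487 0.043 ] mid [0.5868 0.117  0.043 ] len 0.0648 ang 1.778
fence in [0.5408 0.0742 0.043 ] [0.5925 0.0868 0.043 ] mid [0.5666 0.0805 0.043 ] len 0.0533 ang 0.239
jaw face [0.5306 0.1259 0.042 ] [0.5773 0.1358 0.042 ] mid [0.5539 0.1308 0.042 ] len 0.0477 ang 0.209
strip [0.4803 0.1023 0.01  ] [0.485  0.0784 0.01  ] mid [0.4827 0.0903 0.01  ] len 0.0244 ang -1.38
125 [98, 103, 105, 107, 109, 114, 112, 99, 95, 102, 114, 116, 119, 122, 124, 123, 124, 128, 130, 122, 107, 86, 68, 88, 136, 168, 176, 175, 174, 174, 174, 174, 176, 176, 177, 177]
135 [170, 172, 169, 168, 169, 171, 168, 151, 109, 99, 108, 115, 116, 119, 123, 122, 123, 123, 126, 123, 111, 91, 75, 88, 132, 162, 170, 172, 173, 171, 171, 171, 172, 173, 173, 175]
160 [144, 144, 135, 120, 112, 104, 104, 97, 85, 70, 66, 71, 72, 76, 79, 76, 75, 74, 75, 75, 71, 65, 62, 54, 55, 68, 77, 85, 95, 103, 104, 106, 105, 105, 105, 104]
180 [103, 103, 105, 105, 103, 104, 104, 103, 101, 89, 75, 68, 70, 71, 72, 72, 72, 75, 72, 74, 74, 71, 66, 57, 57, 77, 94, 104, 104, 104, 104, 105, 106, 104, 103, 103]
[[122, 123, 123, 123, 122, 124, 125, 122, 110, 83, 88, 105, 118, 122, 125, 124, 125, 122, 124, 123, 123, 123, 122, 124, 123, 123, 123, 122, 120, 122, 122, 119, 123, 121, 119, 120, 120, 120, 118, 118, 119, 118, 117, 117, 116, 117, 114, 101, 84, 76, 75, 73, 73, 76, 73, 74, 73, 74, 72, 72, 73, 73, 73, 73, 72, 73, 74, 73, 74, 72, 72, 72, 71, 73, 72, 69, 70, 76, 93, 103, 102, 102, 104, 102, 105, 105, 104, 101, 102, 104]]
```

```bash
python3 - <<'E'
import numpy as np,cv2
w=np.load("w1.npy",allow_pickle=True).item()
cv2.imwrite("pics/w1c.png",cv2.resize(w["color"][90:205,190:375,::-1],(796,495),interpolation=cv2.INTER_CUBIC))
E
```

```text
(no output)
```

View pics/w1c.png

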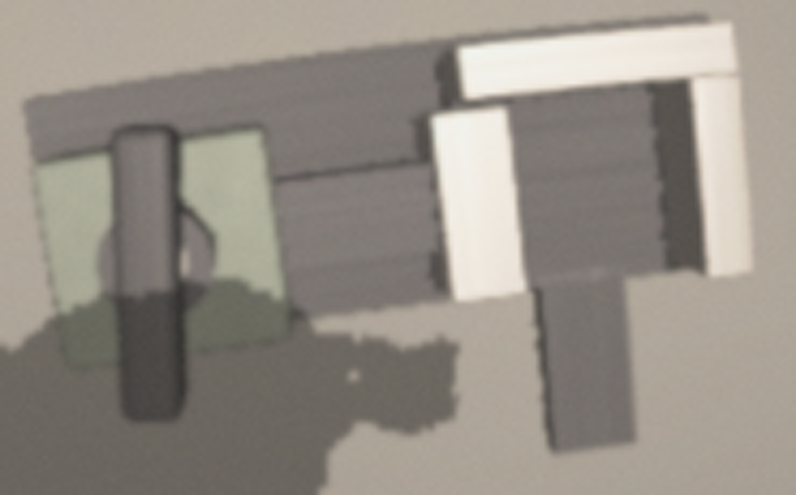

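```bash
python3 - <<'E'
from h import *
from scipy.optimize import least_squares
w=np.load("w1.npy",allow_pickle=True).item();k=4.303
R=lambda x,y,h:wray(w,(x+.5)/k-.5+190,(y+.5)/k-.5+90,h)
st=[R(468,100,.043),R(560,92,.043),R(690,80,.043)];fe=[R(692,82,.043),R(710,275,.043),R(701,180,.043)]
sp=[R(552,451,.01),R(636,441,.01)];spl=[R(552,451,.01)];spr=[R(636,441,.01),R(626,290,.01)]
hs=[R(37,163,.053),R(262,127,.053)];bar=[(R(118,420,.099)+R(183,416,.099))/2,(R(113,128,.099)+R(178,128,.099))/2]
print(bar)
def f(p,pr=0):
    c,s=np.cos(p[2]),np.sin(p[2]);J=lambda X:((X[0]-p[0])*c+(X[1]-p[1])*s,-(X[0]-p[0])*s+(X[1]-p[1])*c)
    r=[J(X)[0]-.055 for X in st]+[J(X)[1]+.028 for X in fe]+[J(X)[0]+.054 for X in sp]+[J(X)[1]-.013 for X in spl]+[J(X)[1]+.013 for X in spr]
    b=(bar[0]+bar[1])/2;r+=[J(b)[0]-.027,J(b)[1]-.116]
    return np.array(r)
o=least_squares(f,[.528,.101,.185],x_scale=[.01,.01,.1],loss="soft_l1",f_scale=.001);print(o.x,(f(o.x)*1000).round(1))
p=o.x;c,s=np.cos(p[2]),np.sin(p[2]);print("screw",p[0]+.027*c-.116*s,p[1]+.027*s+.116*c)
d=bar[1]-bar[0];print("bar ang",np.arctan2(d[1],d[0]))
jf=[R(508,108,.041),R(525,288,.041)];print("jawface y",[(-(X[0]-p[0])*s+(X[1]-p[1])*c)*1000 for X in jf])
E
```

```text
[array([0.50351369, 0.21846976, 0.099     ]), array([0.56740161, 0.22393179, 0.099     ])]
[0.53385443 0.10226444 0.21699207] [-0.4 -0.7 -0.5  0.4 -0.5  0.2  1.1  0.7  0.3 -0.2 -0.   0.2 -0.2]
screw 0.5352472506876833 0.22135709374875112
bar ang 0.08528643604584506
jawface y [np.float64(22.977566151069553), np.float64(23.300189402832924)]
```

Call:
step_arm(plan=[0,0.63,-0.63,0,0,0,0,0,0,0,0.9,0,0,0,0,0,0,0.9,0,0,0,0,0,0,0.9,0,0,0,0,0,0,0.86,0,0,0,0,0,0,0.5,0,0,0,0,0,0,0,0,0,0,0,0,0,0,0,0,0])

```text
time: 2.45
tool_pos: [0.5354, 0.2216, 0.2417]
tool_rot: [0.999, 0.04, -0.001, 0.001]
ft_force: [-0.1, -0.1, 1.0]
grip_width: 0.0857
gripper_force: 0.0
```

Call:
step_arm(plan=[255,0,0,0,0,0,0,255,0,0,0,0,0,0,255,0,0,0,0,0,0,255,0,0,0,0,0,0,255,0,0,0,0,0,0,255,0,0,0,0,0,0,255,0,0,0,0,0,0,255,0,0,0,0,0,0], squeeze=60)

```text
time: 3.12
tool_pos: [0.5356, 0.2217, 0.2431]
tool_rot: [0.999, 0.041, 0.0, -0.0]
ft_force: [-1.7, 0.8, 5.9]
grip_width: 0.0131
gripper_force: 58.7
```

```bash
python3 -c "
from h import *
s=robot.read_state();print(s)"
```

```text
{'time': 3.1167, 'joint_positions': array([ 7.29693982e-01,  3.57755629e-01, -4.02054987e-01,  1.65568713e-04,
       -8.10020153e-01,  9.22364441e-01]), 'qvel': array([ 9.18606482e-04, -1.56600288e-03, -9.36009428e-05,  1.75786746e-03,
        9.76459610e-04, -2.08577098e-04]), 'tau': array([-6.93283081e-01, -4.82716370e+01,  2.15922779e+01,  5.17130971e+00,
        5.62349483e-01,  4.71933323e-03]), 'tool_pos': array([0.53557996, 0.22165371, 0.24311254]), 'tool_rot': array([ 9.99172235e-01,  4.06768672e-02,  4.10770315e-04, -2.60655950e-04]), 'ft_force': array([-1.70470582,  0.77706807,  5.9441536 ]), 'ft_torque': array([0.0666369 , 0.87564133, 0.00893514]), 'gripper_force': 58.718252778053284, 'grip_width': 0.013082674576331712}
```

Call:
step_arm(plan=[255,0,0,0,0,0,0.5,255,0,0,0,0,0,0.5,255,0,0,0,0,0,0.5,255,0,0,0,0,0,0.5])

```text
time: 3.45
tool_pos: [0.5356, 0.2217, 0.2431]
tool_rot: [0.997, -0.081, 0.0, -0.0]
ft_force: [-3.0, -0.0, 6.8]
grip_width: 0.0132
gripper_force: 58.9
```

```bash
python3 -c "
from h import *
s=robot.read_state();print(s['ft_force'],s['ft_torque'],s['joint_positions'],s['tool_pos'])"
```

```text
[-3.00070495e+00 -3.67032893e-03  6.78692103e+00] [0.21011077 0.88657906 0.16626586] [ 7.29807431e-01  3.57825497e-01 -4.02049108e-01  2.69514294e-04
 -8.09985158e-01  6.79581330e-01] [0.53558487 0.22172117 0.24309076]
```

Call:
step_arm(plan=[255,0,0,0,0,0,0.8,255,0,0,0,0,0,0.8,255,0,0,0,0,0,0.8,255,0,0,0,0,0,0.8,255,0,0,0,0,0,0.8,255,0,0,0,0,0,0.8,255,0,0,0,0,0,0.8,255,0,0,0,0,0,0.8,255,0,0,0,0,0,0.8,255,0,0,0,0,0,0.8])

```text
time: 4.28
tool_pos: [0.5357, 0.2219, 0.2431]
tool_rot: [0.846, -0.532, 0.0, -0.001]
ft_force: [-1.3, 1.1, 5.5]
grip_width: 0.0131
gripper_force: 58.9
```

Call:
step_arm(plan=[255,0,0,0,0,0,0.8,255,0,0,0,0,0,0.8,255,0,0,0,0,0,0.8,255,0,0,0,0,0,0.8,255,0,0,0,0,0,0.8,255,0,0,0,0,0,0.8,255,0,0,0,0,0,0.8,255,0,0,0,0,0,0.8,255,0,0,0,0,0,0.8,255,0,0,0,0,0,0.8])

```text
time: 5.12
tool_pos: [0.5358, 0.2218, 0.2431]
tool_rot: [-0.505, 0.863, -0.0, 0.001]
ft_force: [-0.5, 1.3, 4.1]
grip_width: 0.0131
gripper_force: 58.7
```

Call:
step_arm(plan=[255,0,0,0,0,0,0.8,255,0,0,0,0,0,0.8,255,0,0,0,0,0,0.8,255,0,0,0,0,0,0.8,255,0,0,0,0,0,0.8,255,0,0,0,0,0,0.8,255,0,0,0,0,0,0.8,255,0,0,0,0,0,0.8,255,0,0,0,0,0,0.8,255,0,0,0,0,0,0.8])

```text
time: 5.95
tool_pos: [0.5359, 0.2217, 0.2431]
tool_rot: [-0.049, 0.999, 0.0, 0.001]
ft_force: [-0.2, 0.5, 4.6]
grip_width: 0.0127
gripper_force: 58.7
```

```bash
python3 -c "
from h import *
s=robot.read_state();print(s['ft_force'],s['ft_torque'],s['joint_positions'],s['tool_pos'],s['grip_width'])"
```

```text
[-0.22242114  0.49577231  4.61399521] [-0.20226472  0.03120235  0.09287359] [ 7.29489319e-01  3.58048428e-01 -4.01817018e-01  7.93439849e-04
 -8.09473116e-01 -2.20220296e+00] [0.53593099 0.22169558 0.24311985] 0.012737860968029077
```

Call:
step_arm(plan=[255,0,0,0,0,0,0,0,0,0,0,0,0,0,0,0,0,0,0,0,0,0,0,0,0,0,0,0,0,0,0,0,0,0,0,0,0,0,-0.9,0,0,0,0,0,0,-1.0,0,0,0])

```text
time: 6.53
tool_pos: [0.5346, 0.2209, 0.3162]
tool_rot: [-0.052, 0.999, -0.002, -0.003]
ft_force: [1.0, 0.9, 0.2]
grip_width: 0.0836
gripper_force: 0.0
```

```bash
cat >> h.py <<'E'
J=np.array([.5339,.1023,.217])
def jig2w(x,y):
    c,s=np.cos(J[2]),np.sin(J[2]);return J[0]+c*x-s*y,J[1]+s*x+c*y
def go(x,y,z,phi):
    """phi: wanted tool-x heading (mod pi nearest). prints units"""
    s=robot.read_state();p=s["tool_pos"];R=Ro.from_quat(s["tool_rot"]).as_matrix();ph=np.arctan2(R[1,0],R[0,0])
    d=R.T@(np.array([x,y,z])-p)/.04;dp=(phi-ph+np.pi/2)%np.pi-np.pi/2
    print("tcp",p.round(4),"phi",round(ph,3),"q6",round(s["joint_positions"][5],2),"| d",d.round(2),"lat",round(float(np.hypot(d[0],d[1])),2),"rz",round(-dp/.12,2))
def blanks(h=.006):
    im=cams.get_image("top");m=cv2.inRange(cv2.cvtColor(im["color"],cv2.COLOR_RGB2HSV),(22,120,90),(35,255,255))
    out=[]
    for k in cv2.findContours(m,0,2)[0]:
        if not 150<cv2.contourArea(k)<900: continue
        M=cv2.moments(k);c=ray(im,M["m10"]/M["m00"],M["m01"]/M["m00"],h)
        w=np.array([ray(im,*p,h)[:2] for p in k[:,0,:]],np.float32)*1000
        b=cv2.boxPoints(cv2.minAreaRect(w));e=b[1]-b[0];f=b[2]-b[1];e=e if np.hypot(*e)>np.hypot(*f) else f
        a=(np.arctan2(e[1],e[0])+np.pi/2)%np.pi-np.pi/2
        o=(c[0],c[1],a,np.hypot(*(b[1]-b[0])),np.hypot(*(b[2]-b[1])));print("blank",np.round(o,3));out.append(o)
    return im,out
def grasp(b,off=.027,z=.3):
    go(b[0]-off*np.cos(b[2]),b[1]-off*np.sin(b[2]),z,b[2])
E
python3 - <<'E'
from h import *
im,B=blanks()
for b in B: grasp(b)
x,y=im["color"].shape[:2]
cv2.imwrite("pics/t1.png",cv2.resize(im["color"][130:270,165:405,::-1],(792,462),interpolation=cv2.INTER_CUBIC))
E
```

```text
blank [ 4.75000e-01 -2.56000e-01  9.90000e-02  5.62830e+01  1.09919e+02]
blank [ 4.80000e-01 -1.14000e-01 -1.90000e-02  1.07963e+02  5.37390e+01]
blank [  0.577  -0.391  -0.184 108.898  54.996]
blank [  0.631  -0.127  -0.149 109.565  56.092]
blank [ 6.3700e-01 -2.5100e-01  1.4000e-02  5.5335e+01  1.0887e+02]
tcp [0.5372 0.2223 0.3268] phi -3.036 q6 -2.2 | d [  3.49 -11.71   0.62] lat 12.22 rz 0.05
tcp [0.5372 0.2223 0.3268] phi -3.036 q6 -2.2 | d [ 2.97 -8.13  0.63] lat 8.66 rz 1.04
tcp [0.5372 0.2223 0.3268] phi -3.036 q6 -2.2 | d [  1.27 -15.16   0.63] lat 15.21 rz 2.41
tcp [0.5372 0.2223 0.3268] phi -3.036 q6 -2.2 | d [-0.76 -8.76  0.66] lat 8.8 rz 2.12
tcp [0.5372 0.2223 0.3268] phi -3.036 q6 -2.2 | d [ -0.55 -11.98   0.65] lat 11.99 rz 0.76
```

View pics/t1.png

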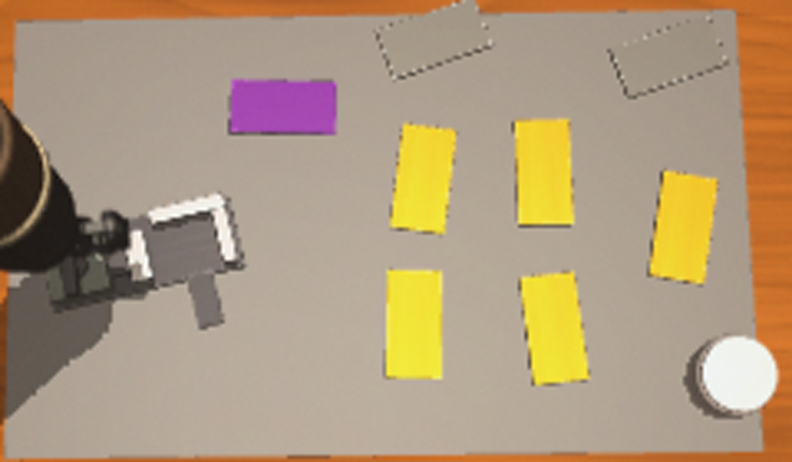

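Call:
step_arm(plan=[0,0.3,-0.81,0,0,0,0,0,0.3,-0.81,0,0,0,0,0,0.3,-0.81,0,0,0,0,0,0.3,-0.81,0,0,0,0,0,0.3,-0.81,0,0,0,0,0,0.3,-0.81,0,0,0,0,0,0.3,-0.81,0,0,0,0,0,0.3,-0.81,0,0,0,0,0,0.3,-0.81,0,0,0,0,0,0.3,-0.81,0,0,0,0])

```text
time: 7.42
tool_pos: [0.4486, -0.1145, 0.3184]
tool_rot: [-0.052, 0.999, 0.0, 0.0]
ft_force: [0.1, -0.3, -0.1]
grip_width: 0.0857
gripper_force: 0.0
```

Call:
step_arm(plan=[0,0,0,0.9,0,0,0.25,0,0,0,0.9,0,0,0.25,0,0,0,0.9,0,0,0.25,0,0,0,0.7,0,0,0.25,0,0,0,0.4,0,0,0,0,0,0,0,0,0,0,0,0,0,0,0,0,0])

```text
time: 8.0
tool_pos: [0.4492, -0.1132, 0.1658]
tool_rot: [0.008, 1.0, -0.0, -0.001]
ft_force: [-0.7, 0.3, -0.1]
grip_width: 0.0858
gripper_force: 0.0
```

```bash
python3 - <<'E'
from h import *
grasp((.4804,-.1142,-.019),z=.171)
w=wrist();np.save("w2.npy",w,allow_pickle=True)
cv2.imwrite("pics/w2.png",cv2.resize(w["color"][...,::-1],(800,600),interpolation=cv2.INTER_CUBIC))
E
```

```text
tcp [ 0.4492 -0.1132  0.1658] phi 3.125 q6 -1.77 | d [-0.1  -0.01 -0.13] lat 0.1 rz 0.02
```

View pics/w2.png

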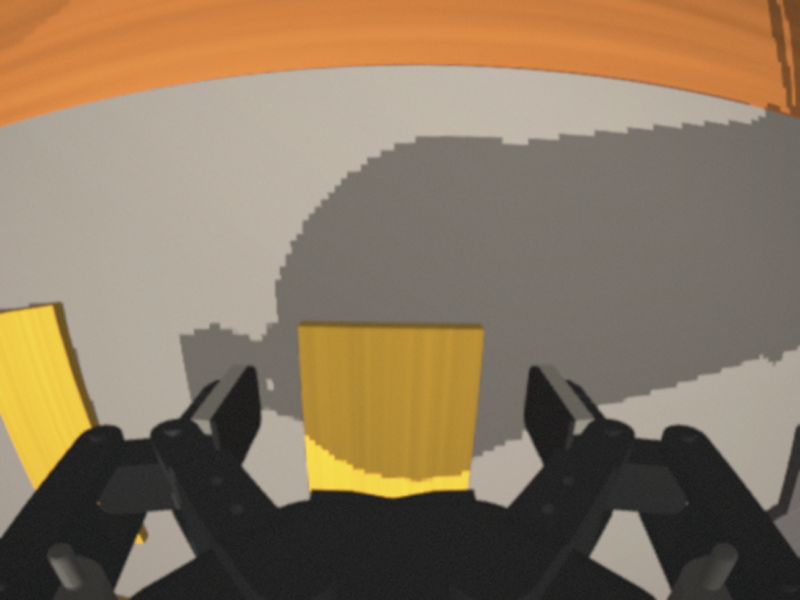

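Call:
step_arm(plan=[0,0,0,-0.13,0,0,0,255,0,0,0,0,0,0,255,0,0,0,0,0,0,255,0,0,0,0,0,0,255,0,0,0,0,0,0,255,0,0,0,0,0,0,255,0,0,0,0,0,0], squeeze=80)

```text
time: 8.63
tool_pos: [0.4498, -0.113, 0.1735]
tool_rot: [0.008, 1.0, 0.0, 0.001]
ft_force: [-5.9, 2.0, 23.3]
grip_width: 0.0518
gripper_force: 79.3
```

Call:
step_arm(plan=[255,0,0,-0.5,0,0,0,255,0,0,-0.8,0,0,0,255,0,0,-0.8,0,0,0,255,0,0,0,0,0,0,255,0,0,0,0,0,0])

```text
time: 9.05
tool_pos: [0.4496, -0.113, 0.2572]
tool_rot: [0.009, 1.0, 0.001, 0.002]
ft_force: [-0.0, 0.2, -3.2]
grip_width: 0.0513
gripper_force: 83.6
```

```bash
python3 - <<'E'
from h import *
s=robot.read_state();print(s["ft_force"],s["ft_torque"],s["grip_width"])
go(*jig2w(-.0306-.010,.004),.195,.217)
w=wrist()
cv2.imwrite("pics/w3.png",w["color"][150:330,:,::-1])
E
```

```text
[-0.03802857  0.23077095 -3.16278122] [-0.06585632  0.16933857 -0.0186479 ] 0.05133233315666709
tcp [ 0.4496 -0.113   0.2572] phi 3.124 q6 -1.77 | d [-1.    5.28  1.57] lat 5.37 rz -1.95
```

View pics/w3.png

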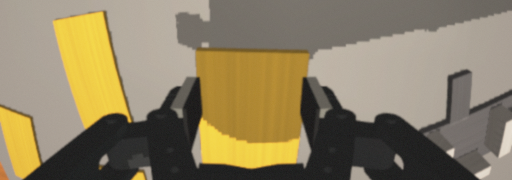

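Call:
step_arm(plan=[255,-0.17,0.88,0,0,0,0,255,-0.17,0.88,0,0,0,0,255,-0.17,0.88,0,0,0,0,255,-0.17,0.88,0,0,0,0,255,-0.17,0.88,0,0,0,0,255,-0.17,0.88,0,0,0,0,255,0,0,0.35,0,0,-0.65,255,0,0,0.35,0,0,-0.65,255,0,0,0.2,0,0,-0.65,255,0,0,0,0,0,0])

```text
time: 9.93
tool_pos: [0.4922, 0.0969, 0.216]
tool_rot: [-0.11, 0.994, -0.001, -0.003]
ft_force: [-0.2, 0.4, -3.4]
grip_width: 0.051
gripper_force: 83.9
```

```bash
python3 - <<'E'
from h import *
go(*jig2w(-.0306-.008,.003),.1865,.217)
E
```

```text
tcp [0.4922 0.0969 0.216 ] phi -2.921 q6 -1.94 | d [-0.09 -0.02  0.74] lat 0.09 rz 0.03
```

Call:
step_arm(plan=[255,-0.05,0,0.4,0,0,0.03,255,0,0,0.34,0,0,0,255,0,0,0,0,0,0,255,0,0,0,0,0,0,255,-0.08,0,0,0,0,0,255,-0.06,0,0,0,0,0,255,-0.05,0,0,0,0,0,255,0,0,0,0,0,0])

```text
time: 10.6
tool_pos: [0.5032, 0.0993, 0.1903]
tool_rot: [-0.106, 0.994, 0.0, -0.0]
ft_force: [-2.2, 0.7, -3.7]
grip_width: 0.0516
gripper_force: 84.3
```

```bash
python3 - <<'E'
from h import *
print(robot.read_state()["ft_force"]);go(*jig2w(-.0306,.003),.185,.217)
E
```

```text
[-2.2000689   0.70400097 -3.72083056]
tcp [0.5032 0.0993 0.1903] phi -2.929 q6 -1.94 | d [-0.   -0.02  0.13] lat 0.02 rz -0.04
```

Call:
step_arm(plan=[255,0,0,0.13,0,0,0,255,-0.05,0,0,0,0,0,255,-0.05,0,0,0,0,0,255,-0.05,0,0,0,0,0,255,0,0,0,0,0,0])

```text
time: 11.02
tool_pos: [0.5053, 0.0994, 0.1838]
tool_rot: [-0.106, 0.994, -0.001, -0.005]
ft_force: [-20.6, 2.5, 13.6]
grip_width: 0.0515
gripper_force: 88.0
```

```bash
python3 - <<'E'
from h import *
print(robot.read_state()["ft_force"]);go(*jig2w(-.0306,.003),.185,.217)
E
```

```text
[-20.62499152   2.51372217  13.61703821]
tcp [0.5053 0.0994 0.1838] phi -2.929 q6 -1.93 | d [ 0.05 -0.01 -0.03] lat 0.05 rz -0.04
```

Call:
step_arm(plan=[0,0,0,0,0,0,0,0,0,0,0,0,0,0,0,0,0,0,0,0,0,0,0,0,0,0,0,0,0,0,0,0,0,0,0,0,0,0,-0.6,0,0,0,0,0,0,-0.9,0,0,0,0,0,0,-0.9,0,0,0,0,0,0,0,0,0,0])

```text
time: 11.77
tool_pos: [0.5114, 0.1016, 0.2875]
tool_rot: [-0.107, 0.994, 0.001, 0.005]
ft_force: [0.1, 1.5, -0.4]
grip_width: 0.0857
gripper_force: 0.0
```

```bash
python3 - <<'E'
from h import *
im,B=blanks()
for b in B: grasp(b)
E
```

```text
blank [ 4.75000e-01 -2.56000e-01  9.90000e-02  5.62890e+01  1.09953e+02]
blank [  0.577  -0.391  -0.189 108.937  54.922]
blank [  0.631  -0.127  -0.142 109.36   56.194]
blank [ 6.37000e-01 -2.51000e-01  1.30000e-02  5.51920e+01  1.08834e+02]
tcp [0.5105 0.1013 0.2848] phi -2.928 q6 -1.93 | d [ 3.43 -8.45 -0.43] lat 9.12 rz 0.95
tcp [0.5105 0.1013 0.2848] phi -2.928 q6 -1.93 | d [  1.6  -12.12  -0.42] lat 12.22 rz 3.35
tcp [0.5105 0.1013 0.2848] phi -2.928 q6 -1.93 | d [-1.11 -5.98 -0.38] lat 6.09 rz 2.97
tcp [0.5105 0.1013 0.2848] phi -2.928 q6 -1.93 | d [-0.56 -9.15 -0.4 ] lat 9.17 rz 1.67
```

Call:
step_arm(plan=[0,-0.16,-0.855,0,0,0,0,0,-0.16,-0.855,0,0,0,0,0,-0.16,-0.855,0,0,0,0,0,-0.16,-0.855,0,0,0,0,0,-0.16,-0.855,0,0,0,0,0,-0.16,-0.855,0,0,0,0,0,-0.16,-0.855,0,0,0,0,0,0,0,0.5,0,0,0.74,0,0,0,0.5,0,0,0.74,0,0,0,0.5,0,0,0.74])

```text
time: 12.65
tool_pos: [0.6034, -0.125, 0.2193]
tool_rot: [0.03, 1.0, 0.0, 0.0]
ft_force: [-0.6, 0.5, -0.0]
grip_width: 0.0851
gripper_force: 0.0
```

Call:
step_arm(plan=[0,0,0,0.5,0,0,0.74,0,0,0,0.5,0,0,0,0,0,0,0,0,0,0,0,0,0,0,0,0,0,0,0,0,0,0,0,0])

```text
time: 13.07
tool_pos: [0.604, -0.1239, 0.1813]
tool_rot: [0.07, 0.998, -0.0, 0.0]
ft_force: [-0.2, -0.3, 0.9]
grip_width: 0.0856
gripper_force: 0.0
```

```bash
python3 - <<'E'
from h import *
grasp((.6313,-.1269,-.145),.0295,z=.1755)
E
```

```text
tcp [ 0.604  -0.1239  0.1813] phi 3.001 q6 -1.83 | d [0.05 0.02 0.15] lat 0.06 rz 0.03
```

Call:
step_arm(plan=[0,0.05,0,0.13,0,0,0,0,0,0,0,0,0,0,255,0,0,0,0,0,0,255,0,0,0,0,0,0,255,0,0,0,0,0,0,255,0,0,0,0,0,0,255,0,0,0,0,0,0,255,0,0,0,0,0,0], squeeze=80)

```text
time: 13.73
tool_pos: [0.6041, -0.1236, 0.1797]
tool_rot: [0.07, 0.998, -0.0, 0.004]
ft_force: [-0.4, -0.4, 18.9]
grip_width: 0.0122
gripper_force: 8.5
```

Call:
step_arm(plan=[255,0,0,-0.5,0,0,0,255,0,0,-0.8,0,0,0,255,0,0,-0.8,0,0,0,255,0,0,0,0,0,0,255,0,0,0,0,0,0])

```text
time: 14.15
tool_pos: [0.6022, -0.1235, 0.2621]
tool_rot: [0.071, 0.997, 0.0, 0.003]
ft_force: [-0.6, 0.3, -1.8]
grip_width: -0.0003
gripper_force: 0.0
```

```bash
python3 - <<'E'
from h import *
s=robot.read_state();print(s["ft_force"],s["ft_torque"],s["grip_width"])
go(*jig2w(-.0286-.012,.003),.200,.217)
E
```

```text
[-0.64871689  0.34366063 -1.75204957] [0.04637782 0.07246996 0.0633074 ] -0.00030008594027473097
tcp [ 0.6022 -0.1235  0.2621] phi 3.0 q6 -1.83 | d [3.47 5.06 1.54] lat 6.14 rz -2.99
```

Call:
step_arm(plan=[0,0,0,0,0,0,0,0,0,0,0,0,0,0,0,0,0,0,0,0,0,0,0,0,0,0,0,0,0,0,0,0,0,0,0,0,0,0,0.8,0,0,0,0,0,0,0.6,0,0,0,0,0,0,0.5,0,0,0,0,0,0,0,0,0,0,0,0,0,0,0,0,0])

```text
time: 14.98
tool_pos: [0.6012, -0.1236, 0.1825]
tool_rot: [0.071, 0.997, -0.0, -0.002]
ft_force: [0.1, 0.6, 0.3]
grip_width: 0.0852
gripper_force: 0.0
```

```bash
python3 - <<'E'
from h import *
grasp((.6313,-.1269,-.145),.0295,z=.171)
w=wrist()
cv2.imwrite("pics/w4.png",w["color"][150:330,:,::-1])
E
```

```text
tcp [ 0.6012 -0.1236  0.1825] phi 3.0 q6 -1.83 | d [-0.02  0.03  0.29] lat 0.03 rz 0.03
```

View pics/w4.png

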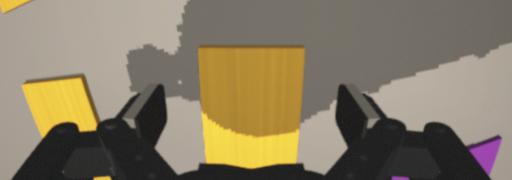

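Blank is still centred between the fingers (edges at columns 199–304); lower further and close.

Call:
step_arm(plan=[0,0,0,0.28,0,0,0,0,0,0,0,0,0,0,255,0,0,0,0,0,0,255,0,0,0,0,0,0,255,0,0,0,0,0,0,255,0,0,0,0,0,0,255,0,0,0,0,0,0], squeeze=80)

```text
time: 15.62
tool_pos: [0.6017, -0.1236, 0.1741]
tool_rot: [0.071, 0.997, -0.0, 0.001]
ft_force: [-3.4, -0.1, 9.6]
grip_width: 0.0517
gripper_force: 81.3
```

Call:
step_arm(plan=[255,0,0,-0.5,0,0,0,255,0,0,-0.8,0,0,0,255,0,0,-0.8,0,0,0,255,0,0,0,0,0,0,255,0,0,0,0,0,0])

```text
time: 16.03
tool_pos: [0.602, -0.1235, 0.2587]
tool_rot: [0.071, 0.997, 0.0, 0.002]
ft_force: [0.6, -0.5, -3.4]
grip_width: 0.0509
gripper_force: 83.7
```

```bash
python3 - <<'E'
from h import *
s=robot.read_state();print(s["ft_force"],s["ft_torque"],s["grip_width"])
go(*jig2w(-.0286-.012,.003),.200,.217)
E
```

```text
[ 0.60065264 -0.49688724 -3.41730807] [ 0.04467143  0.15040735 -0.0158963 ] 0.050905566115808015
tcp [ 0.602  -0.1235  0.2587] phi 3.0 q6 -1.83 | d [3.47 5.06 1.46] lat 6.13 rz -2.99
```

Call:
step_arm(plan=[255,0.495,0.723,0,0,0,0,255,0.495,0.723,0,0,0,0,255,0.495,0.723,0,0,0,0,255,0.495,0.723,0,0,0,0,255,0.495,0.723,0,0,0,0,255,0.495,0.723,0,0,0,0,255,0.495,0.723,0,0,0,0,255,0,0,0.2,0,0,-0.75,255,0,0,0.2,0,0,-0.75,255,0,0,0.2,0,0,-0.75])

```text
time: 16.87
tool_pos: [0.4919, 0.0971, 0.2312]
tool_rot: [-0.067, 0.998, -0.0, -0.001]
ft_force: [0.1, -0.2, -3.4]
grip_width: 0.0507
gripper_force: 83.8
```

Call:
step_arm(plan=[255,0,0,0.1,0,0,-0.75,255,0,0,0,0,0,0,255,0,0,0,0,0,0])

```text
time: 17.12
tool_pos: [0.4924, 0.0962, 0.2273]
tool_rot: [-0.107, 0.994, -0.0, -0.001]
ft_force: [0.5, 0.3, -2.9]
grip_width: 0.0512
gripper_force: 83.8
```

```bash
python3 - <<'E'
from h import *
go(*jig2w(-.0286-.008,.003),.192,.217)
E
```

```text
tcp [0.4924 0.0962 0.2273] phi -2.927 q6 -1.94 | d [-0.13  0.    0.88] lat 0.13 rz -0.02
```

Call:
step_arm(plan=[255,-0.1,0,0.4,0,0,0,255,0,0,0.4,0,0,0,255,0,0,0.08,0,0,0,255,0,0,0,0,0,0,255,0,0,0,0,0,0,255,-0.08,0,0,0,0,0,255,-0.08,0,0,0,0,0,255,-0.06,0,0,0,0,0,255,-0.06,0,0,0,0,0,255,0,0,0,0,0,0])

```text
time: 17.95
tool_pos: [0.5059, 0.0989, 0.1923]
tool_rot: [-0.108, 0.994, -0.001, -0.003]
ft_force: [-10.3, 1.1, -1.1]
grip_width: 0.051
gripper_force: 84.7
```

```bash
python3 - <<'E'
from h import *
print(robot.read_state()["ft_force"]);go(*jig2w(-.0286,.003),.1905,.217)
E
```

```text
[-10.27152003   1.0630982   -1.13422181]
tcp [0.5059 0.0989 0.1923] phi -2.924 q6 -1.93 | d [0.01 0.01 0.05] lat 0.01 rz 0.0
```

Touching the stop. Set down, release, rise and look for the next.

Call:
step_arm(plan=[255,-0.02,0,0.06,0,0,0,0,0,0,0,0,0,0,0,0,0,0,0,0,0,0,0,0,0,0,0,0,0,0,0,0,0,0,0,0,0,0,-0.6,0,0,0,0,0,0,-0.9,0,0,0,0,0,0,-0.9,0,0,0,0,0,0,0,0,0,0])

```text
time: 18.7
tool_pos: [0.511, 0.101, 0.2939]
tool_rot: [-0.11, 0.994, 0.002, 0.005]
ft_force: [0.5, 1.1, 0.4]
grip_width: 0.0853
gripper_force: 0.0
```

```bash
python3 - <<'E'
from h import *
im,B=blanks()
for b in B: grasp(b,.0295)
cv2.imwrite("pics/t2.png",cv2.resize(im["color"][130:270,165:405,::-1],(480,280)))
E
```

```text
blank [ 4.75000e-01 -2.56000e-01  9.90000e-02  5.62830e+01  1.09919e+02]
blank [  0.577  -0.391  -0.184 108.898  54.996]
blank [ 6.37000e-01 -2.51000e-01  1.30000e-02  5.51920e+01  1.08834e+02]
tcp [0.5101 0.1006 0.2911] phi -2.923 q6 -1.93 | d [ 3.52 -8.41 -0.27] lat 9.12 rz 0.99
tcp [0.5101 0.1006 0.2911] phi -2.923 q6 -1.93 | d [  1.7  -12.07  -0.26] lat 12.19 rz 3.35
tcp [0.5101 0.1006 0.2911] phi -2.923 q6 -1.93 | d [-0.47 -9.13 -0.24] lat 9.14 rz 1.71
```

Call:
step_arm(plan=[0,-0.05,-0.913,0,0,0,0,0,-0.05,-0.913,0,0,0,0,0,-0.05,-0.913,0,0,0,0,0,-0.05,-0.913,0,0,0,0,0,-0.05,-0.913,0,0,0,0,0,-0.05,-0.913,0,0,0,0,0,-0.05,-0.913,0,0,0,0,0,-0.05,-0.913,0,0,0,0,0,-0.05,-0.913,0,0,0,0,0,-0.05,-0.913,0,0,0,0])

```text
time: 19.58
tool_pos: [0.6073, -0.2543, 0.2862]
tool_rot: [-0.109, 0.994, 0.0, -0.0]
ft_force: [0.8, 1.2, -0.2]
grip_width: 0.0853
gripper_force: 0.0
```

Call:
step_arm(plan=[0,0,0,0.6,0,0,0.43,0,0,0,0.6,0,0,0.43,0,0,0,0.6,0,0,0.43,0,0,0,0.6,0,0,0.43,0,0,0,0.3,0,0,0,0,0,0,0,0,0,0,0,0,0,0,0,0,0])

```text
time: 20.17
tool_pos: [0.6072, -0.2524, 0.1784]
tool_rot: [-0.007, 1.0, -0.0, -0.001]
ft_force: [1.3, -0.7, 0.7]
grip_width: 0.0855
gripper_force: 0.0
```

```bash
python3 - <<'E'
from h import *
grasp((.6365,-.2512,.013),.0295,z=.171)
E
```

```text
tcp [ 0.6072 -0.2524  0.1784] phi -3.128 q6 -1.46 | d [0.01 0.02 0.18] lat 0.02 rz 0.0
```

Call:
step_arm(plan=[0,0,0,0.18,0,0,0,0,0,0,0,0,0,0,255,0,0,0,0,0,0,255,0,0,0,0,0,0,255,0,0,0,0,0,0,255,0,0,0,0,0,0,255,0,0,0,0,0,0], squeeze=80)

```text
time: 20.75
tool_pos: [0.6074, -0.2523, 0.1733]
tool_rot: [-0.006, 1.0, -0.0, 0.001]
ft_force: [-2.5, 1.5, 8.6]
grip_width: 0.0522
gripper_force: 81.6
```

Call:
step_arm(plan=[255,0,0,-0.5,0,0,0,255,0,0,-0.8,0,0,0,255,0,0,-0.8,0,0,0,255,0,0,0,0,0,0,255,0,0,0,0,0,0])

```text
time: 21.17
tool_pos: [0.6075, -0.2523, 0.258]
tool_rot: [-0.006, 1.0, -0.0, 0.002]
ft_force: [-0.8, -0.1, -3.1]
grip_width: 0.0516
gripper_force: 83.9
```

```bash
python3 - <<'E'
from h import *
s=robot.read_state();print(s["ft_force"],s["ft_torque"],s["grip_width"])
go(*jig2w(-.0286-.012,.003),.200,.217)
E
```

```text
[-0.78278399 -0.0693856  -3.11605562] [ 0.09253806  0.14908708 -0.03263537] 0.05158506975926932
tcp [ 0.6075 -0.2523  0.258 ] phi -3.13 q6 -1.46 | d [2.75 8.75 1.43] lat 9.18 rz -1.71
```

Call:
step_arm(plan=[255,0.275,0.875,0,0,0,0,255,0.275,0.875,0,0,0,0,255,0.275,0.875,0,0,0,0,255,0.275,0.875,0,0,0,0,255,0.275,0.875,0,0,0,0,255,0.275,0.875,0,0,0,0,255,0.275,0.875,0,0,0,0,255,0.275,0.875,0,0,0,0,255,0.275,0.875,0,0,0,0,255,0.275,0.875,0,0,0,0])

```text
time: 22.0
tool_pos: [0.4914, 0.0976, 0.2544]
tool_rot: [-0.006, 1.0, -0.0, -0.001]
ft_force: [0.4, -0.1, -3.2]
grip_width: 0.0517
gripper_force: 84.1
```

Call:
step_arm(plan=[255,0,0,0.2,0,0,-0.57,255,0,0,0.2,0,0,-0.57,255,0,0,0.2,0,0,-0.57,255,0,0,0,0,0,0,255,0,0,0,0,0,0])

```text
time: 22.42
tool_pos: [0.4924, 0.0961, 0.2304]
tool_rot: [-0.107, 0.994, -0.001, -0.001]
ft_force: [0.2, -0.4, -2.6]
grip_width: 0.0517
gripper_force: 84.2
```

```bash
python3 - <<'E'
from h import *
go(*jig2w(-.0286-.008,.003),.197,.217)
E
```

```text
tcp [0.4924 0.0961 0.2304] phi -2.927 q6 -1.94 | d [-0.13  0.    0.84] lat 0.13 rz -0.02
```

Call:
step_arm(plan=[255,-0.1,0,0.4,0,0,0,255,0,0,0.38,0,0,0,255,0,0,0.06,0,0,0,255,0,0,0,0,0,0,255,0,0,0,0,0,0,255,-0.08,0,0,0,0,0,255,-0.08,0,0,0,0,0,255,-0.06,0,0,0,0,0,255,-0.06,0,0,0,0,0,255,0,0,0,0,0,0])

```text
time: 23.25
tool_pos: [0.5063, 0.099, 0.1972]
tool_rot: [-0.108, 0.994, -0.001, -0.003]
ft_force: [-8.3, 2.0, -1.4]
grip_width: 0.0519
gripper_force: 84.8
```

```bash
python3 - <<'E'
from h import *
print(robot.read_state()["ft_force"]);go(*jig2w(-.0286,.003),.1957,.217)
E
```

```text
[-8.27518286  1.96074411 -1.36698883]
tcp [0.5063 0.099  0.1972] phi -2.925 q6 -1.93 | d [0.02 0.01 0.04] lat 0.02 rz -0.01
```

Call:
step_arm(plan=[255,-0.02,0,0.05,0,0,0,0,0,0,0,0,0,0,0,0,0,0,0,0,0,0,0,0,0,0,0,0,0,0,0,0,0,0,0,0,0,0,-0.6,0,0,0,0,0,0,-0.9,0,0,0,0,0,0,-0.9,0,0,0,0,0,0,0,0,0,0])

```text
time: 24.0
tool_pos: [0.5111, 0.1008, 0.2991]
tool_rot: [-0.109, 0.994, 0.002, 0.005]
ft_force: [1.0, 0.1, 0.4]
grip_width: 0.0855
gripper_force: 0.0
```

```bash
python3 - <<'E'
from h import *
im,B=blanks()
for b in B: grasp(b,.0295)
E
```

```text
blank [ 4.75000e-01 -2.56000e-01  9.90000e-02  5.62890e+01  1.09953e+02]
blank [  0.54   -0.82    0.162  35.288 132.744]
blank [  0.577  -0.391  -0.184 108.898  54.996]
tcp [0.5102 0.1005 0.2963] phi -2.924 q6 -1.93 | d [ 3.51 -8.42 -0.14] lat 9.12 rz 0.98
tcp [0.5102 0.1005 0.2963] phi -2.924 q6 -1.93 | d [  4.98 -22.59  -0.18] lat 23.14 rz 0.46
tcp [0.5102 0.1005 0.2963] phi -2.924 q6 -1.93 | d [  1.69 -12.07  -0.13] lat 12.19 rz 3.35
```

Call:
step_arm(plan=[0,0.351,-0.842,0,0,0,0,0,0.351,-0.842,0,0,0,0,0,0.351,-0.842,0,0,0,0,0,0.351,-0.842,0,0,0,0,0,0.351,-0.842,0,0,0,0,0,0.351,-0.842,0,0,0,0,0,0.351,-0.842,0,0,0,0,0,0.351,-0.842,0,0,0,0,0,0.351,-0.842,0,0,0,0,0,0.351,-0.842,0,0,0,0])

```text
time: 24.88
tool_pos: [0.4433, -0.261, 0.2918]
tool_rot: [-0.108, 0.994, -0.0, 0.0]
ft_force: [0.5, 0.5, 0.5]
grip_width: 0.085
gripper_force: 0.0
```

Call:
step_arm(plan=[0,0,0,0.7,0,0,0.25,0,0,0,0.7,0,0,0.25,0,0,0,0.6,0,0,0.25,0,0,0,0.6,0,0,0.23,0,0,0,0.3,0,0,0,0,0,0,0,0,0,0,0,0,0,0,0,0,0])

```text
time: 25.47
tool_pos: [0.4438, -0.2594, 0.1753]
tool_rot: [-0.05, 0.999, 0.0, -0.001]
ft_force: [0.3, -0.2, 0.1]
grip_width: 0.0854
gripper_force: 0.0
```

```bash
python3 - <<'E'
from h import *
grasp((.4748,-.2556,.099),.0295,z=.171)
E
```

```text
tcp [ 0.4438 -0.2594  0.1753] phi -3.042 q6 -1.33 | d [-0.04  0.02  0.11] lat 0.05 rz 0.0
```

Call:
step_arm(plan=[0,-0.04,0,0.11,0,0,0,0,0,0,0,0,0,0,255,0,0,0,0,0,0,255,0,0,0,0,0,0,255,0,0,0,0,0,0,255,0,0,0,0,0,0,255,0,0,0,0,0,0], squeeze=80)

```text
time: 26.05
tool_pos: [0.4458, -0.2592, 0.1731]
tool_rot: [-0.05, 0.999, -0.0, 0.001]
ft_force: [-3.5, 2.3, 14.8]
grip_width: 0.0522
gripper_force: 80.7
```

Call:
step_arm(plan=[255,0,0,-0.5,0,0,0,255,0,0,-0.8,0,0,0,255,0,0,-0.8,0,0,0,255,0,0,0,0,0,0,255,0,0,0,0,0,0])

```text
time: 26.47
tool_pos: [0.4459, -0.2591, 0.2573]
tool_rot: [-0.05, 0.999, -0.0, 0.002]
ft_force: [-0.7, 0.9, -3.8]
grip_width: 0.0519
gripper_force: 84.1
```

```bash
python3 - <<'E'
from h import *
s=robot.read_state();print(s["ft_force"],s["ft_torque"],s["grip_width"])
go(*jig2w(-.0286-.012,.003),.200,.217)
E
```

```text
[-0.68750421  0.93291796 -3.76506368] [0.05894098 0.20968383 0.0452161 ] 0.051893131429353576
tcp [ 0.4459 -0.2591  0.2573] phi -3.042 q6 -1.33 | d [-2.06  8.73  1.43] lat 8.97 rz -0.98
```

Call:
step_arm(plan=[255,-0.206,0.873,0,0,0,0,255,-0.206,0.873,0,0,0,0,255,-0.206,0.873,0,0,0,0,255,-0.206,0.873,0,0,0,0,255,-0.206,0.873,0,0,0,0,255,-0.206,0.873,0,0,0,0,255,-0.206,0.873,0,0,0,0,255,-0.206,0.873,0,0,0,0,255,-0.206,0.873,0,0,0,0,255,-0.206,0.873,0,0,0,0])

```text
time: 27.3
tool_pos: [0.492, 0.098, 0.254]
tool_rot: [-0.049, 0.999, -0.0, -0.001]
ft_force: [0.2, -0.7, -3.2]
grip_width: 0.0518
gripper_force: 84.4
```

Call:
step_arm(plan=[255,0,0,0.2,0,0,-0.49,255,0,0,0.2,0,0,-0.49,255,0,0,0,0,0,0,255,0,0,0,0,0,0])

```text
time: 27.63
tool_pos: [0.4922, 0.0962, 0.238]
tool_rot: [-0.107, 0.994, -0.001, -0.002]
ft_force: [0.2, 0.8, -3.6]
grip_width: 0.0516
gripper_force: 84.5
```

```bash
python3 - <<'E'
from h import *
go(*jig2w(-.0286-.008,.003),.203,.217)
E
```

```text
tcp [0.4922 0.0962 0.238 ] phi -2.927 q6 -1.94 | d [-0.14  0.    0.88] lat 0.14 rz -0.02
```

Call:
step_arm(plan=[255,-0.1,0,0.4,0,0,0,255,0,0,0.4,0,0,0,255,0,0,0.08,0,0,0,255,0,0,0,0,0,0,255,0,0,0,0,0,0,255,-0.08,0,0,0,0,0,255,-0.08,0,0,0,0,0,255,-0.06,0,0,0,0,0,255,-0.06,0,0,0,0,0,255,0,0,0,0,0,0])

```text
time: 28.47
tool_pos: [0.5065, 0.0992, 0.2037]
tool_rot: [-0.108, 0.994, -0.001, -0.002]
ft_force: [-7.0, 0.3, -1.6]
grip_width: 0.0517
gripper_force: 85.0
```

```bash
python3 - <<'E'
from h import *
print(robot.read_state()["ft_force"]);go(*jig2w(-.0286,.003),.2017,.217)
E
```

```text
[-7.02612044  0.3407232  -1.61894317]
tcp [0.5065 0.0992 0.2037] phi -2.925 q6 -1.93 | d [0.03 0.   0.05] lat 0.03 rz -0.01
```

Call:
step_arm(plan=[255,-0.02,0,0.06,0,0,0,0,0,0,0,0,0,0,0,0,0,0,0,0,0,0,0,0,0,0,0,0,0,0,0,0,0,0,0,0,0,0,-0.6,0,0,0,0,0,0,-0.9,0,0,0,0,0,0,-0.9,0,0,0,0,0,0,0,0,0,0])

```text
time: 29.22
tool_pos: [0.511, 0.1009, 0.3052]
tool_rot: [-0.109, 0.994, 0.002, 0.006]
ft_force: [1.6, 0.9, 0.5]
grip_width: 0.0854
gripper_force: 0.0
```

```bash
python3 - <<'E'
from h import *
im,B=blanks()
for b in B: grasp(b,.0295)
E
```

```text
blank [  0.543  -0.816   0.178  46.224 138.648]
blank [  0.577  -0.391  -0.186 108.972  54.97 ]
tcp [0.5101 0.1007 0.3023] phi -2.924 q6 -1.93 | d [  4.87 -22.53  -0.03] lat 23.05 rz 0.33
tcp [0.5101 0.1007 0.3023] phi -2.924 q6 -1.93 | d [  1.69 -12.07   0.02] lat 12.19 rz 3.36
```

Call:
step_arm(plan=[0,0.13,-0.928,0,0,0,0,0,0.13,-0.928,0,0,0,0,0,0.13,-0.928,0,0,0,0,0,0.13,-0.928,0,0,0,0,0,0.13,-0.928,0,0,0,0,0,0.13,-0.928,0,0,0,0,0,0.13,-0.928,0,0,0,0,0,0.13,-0.928,0,0,0,0,0,0.13,-0.928,0,0,0,0,0,0.13,-0.928,0,0,0,0])

```text
time: 30.1
tool_pos: [0.5375, -0.2757, 0.2976]
tool_rot: [-0.108, 0.994, 0.0, 0.0]
ft_force: [1.0, 0.1, 0.2]
grip_width: 0.085
gripper_force: 0.0
```

Call:
step_arm(plan=[0,0.13,-0.928,0,0,0,0,0,0.13,-0.928,0,0,0,0,0,0.13,-0.928,0,0,0,0,0,0,0,0.5,0,0,0.84,0,0,0,0.5,0,0,0.84,0,0,0,0.5,0,0,0.84,0,0,0,0.5,0,0,0.84,0,0,0,0.5,0,0,0,0,0,0,0.4,0,0,0,0,0,0,0,0,0,0])

```text
time: 30.93
tool_pos: [0.5449, -0.3853, 0.1776]
tool_rot: [0.094, 0.996, 0.001, -0.003]
ft_force: [-0.2, 0.5, -0.4]
grip_width: 0.0853
gripper_force: 0.0
```

```bash
python3 - <<'E'
from h import *
grasp((.5768,-.391,-.187),.0295,z=.171)
E
```

```text
tcp [ 0.5449 -0.3853  0.1776] phi 2.954 q6 -1.43 | d [-0.07  0.01  0.17] lat 0.07 rz -0.0
```

Call:
step_arm(plan=[0,-0.07,0,0.17,0,0,0,0,0,0,0,0,0,0,255,0,0,0,0,0,0,255,0,0,0,0,0,0,255,0,0,0,0,0,0,255,0,0,0,0,0,0,255,0,0,0,0,0,0], squeeze=80)

```text
time: 31.52
tool_pos: [0.5509, -0.387, 0.1793]
tool_rot: [0.092, 0.996, -0.001, 0.003]
ft_force: [-2.5, 2.8, 18.9]
grip_width: 0.0254
gripper_force: 9.9
```

Call:
step_arm(plan=[255,0,0,-0.5,0,0,0,255,0,0,-0.8,0,0,0,255,0,0,-0.8,0,0,0,255,0,0,0,0,0,0,255,0,0,0,0,0,0])

```text
time: 31.93
tool_pos: [0.5498, -0.3866, 0.2626]
tool_rot: [0.093, 0.996, -0.001, 0.003]
ft_force: [-0.7, -0.1, -1.4]
grip_width: 0.0
gripper_force: 0.0
```

```bash
python3 - <<'E'
from h import *
s=robot.read_state();print(s["ft_force"],s["ft_torque"],s["grip_width"])
go(*jig2w(-.0286-.012,.003),.200,.217)
E
```

```text
[-0.67206186 -0.10248006 -1.43933748] [ 0.04597435  0.0372093  -0.04080678] 1.951534756527503e-06
tcp [ 0.5498 -0.3866  0.2626] phi 2.955 q6 -1.43 | d [ 3.63 11.61  1.53] lat 12.16 rz -3.36
```

Call:
step_arm(plan=[0,0,0,0,0,0,0,0,0,0,0,0,0,0,0,0,0,0,0,0,0,0,0,0,0,0,0,0,0,0,0,0,0,0,0,0,0,0,0.8,0,0,0,0,0,0,0.7,0,0,0,0,0,0,0.5,0,0,0,0,0,0,0.2,0,0,0,0,0,0,0,0,0,0])

```text
time: 32.77
tool_pos: [0.5483, -0.3861, 0.1684]
tool_rot: [0.093, 0.996, 0.001, -0.002]
ft_force: [-0.1, -0.2, -0.8]
grip_width: 0.0854
gripper_force: 0.0
```

Call:
step_arm(plan=[0,0,0,0,0,0,0,0,0,0,0,0,0,0])

```text
time: 32.93
tool_pos: [0.5499, -0.3867, 0.1725]
tool_rot: [0.093, 0.996, -0.0, 0.001]
ft_force: [0.2, -0.6, 0.3]
grip_width: 0.0853
gripper_force: 0.0
```

```bash
python3 - <<'E'
from h import *
grasp((.5768,-.391,-.187),.0295,z=.170)
w=wrist()
cv2.imwrite("pics/w5.png",w["color"][150:330,:,::-1])
E
```

```text
tcp [ 0.5499 -0.3867  0.1725] phi 2.956 q6 -1.43 | d [0.06 0.02 0.06] lat 0.06 rz 0.01
```

View pics/w5.png

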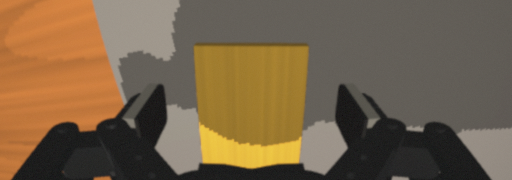

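Blank centred between the pads (columns 195–307), undisturbed. Lower slightly and close.

Call:
step_arm(plan=[0,0.06,0,0.06,0,0,0,0,0,0,0,0,0,0,255,0,0,0,0,0,0,255,0,0,0,0,0,0,255,0,0,0,0,0,0,255,0,0,0,0,0,0,255,0,0,0,0,0,0], squeeze=80)

```text
time: 33.57
tool_pos: [0.5471, -0.3861, 0.1701]
tool_rot: [0.093, 0.996, -0.0, 0.001]
ft_force: [-2.6, 1.9, 8.6]
grip_width: 0.053
gripper_force: 88.8
```

Call:
step_arm(plan=[255,0,0,-0.5,0,0,0,255,0,0,-0.8,0,0,0,255,0,0,-0.8,0,0,0,255,0,0,-0.2,0,0,0,255,0,0,0,0,0,0,255,0,0,0,0,0,0])

```text
time: 34.07
tool_pos: [0.5464, -0.3857, 0.2603]
tool_rot: [0.093, 0.996, 0.0, 0.0]
ft_force: [-0.0, -0.0, -3.8]
grip_width: 0.0528
gripper_force: 84.9
```

```bash
python3 - <<'E'
from h import *
s=robot.read_state();print(s["ft_force"],s["ft_torque"],s["grip_width"])
go(*jig2w(-.0286-.012,.003),.200,.217)
E
```

```text
[-0.01947228 -0.01723601 -3.80797153] [ 0.0847466   0.11943157 -0.02088594] 0.0528187310000533
tcp [ 0.5464 -0.3857  0.2603] phi 2.955 q6 -1.43 | d [ 3.54 11.6   1.52] lat 12.12 rz -3.37
```

Call:
step_arm(plan=[255,0.272,0.892,0,0,0,0,255,0.272,0.892,0,0,0,0,255,0.272,0.892,0,0,0,0,255,0.272,0.892,0,0,0,0,255,0.272,0.892,0,0,0,0,255,0.272,0.892,0,0,0,0,255,0.272,0.892,0,0,0,0,255,0.272,0.892,0,0,0,0,255,0.272,0.892,0,0,0,0,255,0.272,0.892,0,0,0,0])

```text
time: 34.9
tool_pos: [0.5045, -0.0137, 0.2588]
tool_rot: [0.093, 0.996, -0.001, -0.002]
ft_force: [0.7, 0.0, -2.6]
grip_width: 0.0533
gripper_force: 85.1
```

Call:
step_arm(plan=[255,0.272,0.892,0,0,0,0,255,0.272,0.892,0,0,0,0,255,0.272,0.892,0,0,0,0,255,0,0,0.1,0,0,-0.84,255,0,0,0.1,0,0,-0.84,255,0,0,0.1,0,0,-0.84,255,0,0,0.1,0,0,-0.84,255,0,0,0,0,0,0,255,0,0,0,0,0,0])

```text
time: 35.65
tool_pos: [0.4931, 0.0957, 0.2432]
tool_rot: [-0.107, 0.994, -0.001, -0.002]
ft_force: [0.2, 0.1, -3.1]
grip_width: 0.0529
gripper_force: 85.2
```

```bash
python3 - <<'E'
from h import *
go(*jig2w(-.0286-.008,.003),.208,.217)
E
```

```text
tcp [0.4931 0.0957 0.2432] phi -2.928 q6 -1.94 | d [-0.12  0.02  0.88] lat 0.12 rz -0.03
```

Call:
step_arm(plan=[255,-0.1,0.02,0.4,0,0,0,255,0,0,0.4,0,0,0,255,0,0,0.08,0,0,0,255,0,0,0,0,0,0,255,0,0,0,0,0,0,255,-0.08,0,0,0,0,0,255,-0.08,0,0,0,0,0,255,-0.06,0,0,0,0,0,255,-0.06,0,0,0,0,0,255,0,0,0,0,0,0])

```text
time: 36.48
tool_pos: [0.5055, 0.0991, 0.2084]
tool_rot: [-0.108, 0.994, -0.001, -0.004]
ft_force: [-14.3, 3.5, 0.8]
grip_width: 0.0531
gripper_force: 85.5
```

```bash
python3 - <<'E'
from h import *
print(robot.read_state()["ft_force"]);go(*jig2w(-.0286,.003),.206,.217)
E
```

```text
[-14.32361831   3.50774585   0.83601387]
tcp [0.5055 0.0991 0.2084] phi -2.926 q6 -1.93 | d [0.   0.   0.06] lat 0.0 rz -0.01
```

Call:
step_arm(plan=[255,0,0,0.06,0,0,0,255,0,0,0,0,0,0,0,0,0,0,0,0,0,0,0,0,0,0,0,0,0,0,0,0,0,0,0,0,0,0,0,0,0,0,0,0,0,-0.6,0,0,0,0,0.5,0,-0.8,0,0,0,0,0.5,0,-0.8,0,0,0,0,0,0,0,0,0,0])

```text
time: 37.32
tool_pos: [0.4688, 0.0914, 0.301]
tool_rot: [-0.108, 0.994, 0.002, 0.004]
ft_force: [0.8, -0.0, -0.8]
grip_width: 0.0851
gripper_force: 0.0
```

```bash
python3 - <<'E'
from h import *
im,B=blanks()
go(*jig2w(-.090,0.0),.200,.217)
w=wrist();np.save("w6.npy",w,allow_pickle=True)
cv2.imwrite("pics/w6.png",cv2.resize(w["color"][60:330,90:430,::-1],(680,540),interpolation=cv2.INTER_CUBIC))
E
```

```text
tcp [0.4694 0.0917 0.2989] phi -2.924 q6 -1.96 | d [ 0.64 -0.09  2.47] lat 0.64 rz 0.0
```

View pics/w6.png

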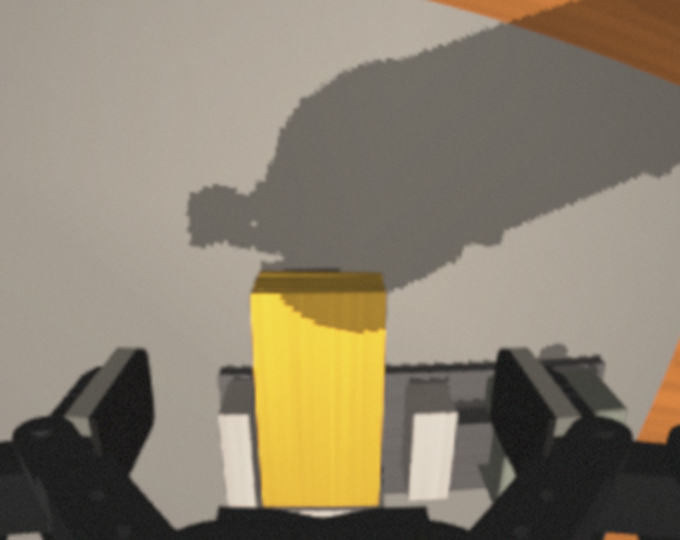

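Call:
step_arm(plan=[165,0.64,-0.09,0,0,0,0,165,0,0,0.8,0,0,0,165,0,0,0.8,0,0,0,165,0,0,0.8,0,0,0,165,0,0,0.4,0,0,0,165,0,0,0,0,0,0,165,0,0,0,0,0,0,165,0,0,0,0,0,0])

```text
time: 38.08
tool_pos: [0.4458, 0.0828, 0.1835]
tool_rot: [-0.108, 0.994, -0.0, 0.0]
ft_force: [0.1, 0.3, -0.4]
grip_width: 0.0301
gripper_force: 0.0
```

```bash
python3 - <<'E'
from h import *
print(robot.read_state()["grip_width"]);go(*jig2w(-.068,0.002),.180,.217)
E
```

```text
0.030108065244556757
tcp [0.4458 0.0828 0.1835] phi -2.925 q6 -1.97 | d [-0.56  0.05  0.09] lat 0.56 rz 0.0
```

Call:
step_arm(plan=[165,-0.2,0.05,0.09,0,0,0,165,-0.15,0,0,0,0,0,165,-0.1,0,0,0,0,0,165,-0.06,0,0,0,0,0,165,-0.05,0,0,0,0,0,165,-0.05,0,0,0,0,0,165,0,0,0,0,0,0])

```text
time: 38.67
tool_pos: [0.4689, 0.0898, 0.1796]
tool_rot: [-0.108, 0.994, 0.0, 0.0]
ft_force: [1.1, 0.5, 0.2]
grip_width: 0.03
gripper_force: 0.0
```

Call:
step_arm(plan=[165,-0.04,0,0,0,0,0,165,-0.04,0,0,0,0,0,165,0,0,0,0,0,0])

```text
time: 38.92
tool_pos: [0.4703, 0.0897, 0.1791]
tool_rot: [-0.108, 0.994, -0.001, -0.002]
ft_force: [-5.8, 0.7, 3.9]
grip_width: 0.0302
gripper_force: 2.9
```

```bash
python3 - <<'E'
from h import *
print(robot.read_state()["ft_force"]);go(*jig2w(-.066,0.002),.180,.217)
E
```

```text
[-5.75478524  0.70004587  3.90896878]
tcp [0.4703 0.0897 0.1791] phi -2.926 q6 -1.95 | d [ 0.03  0.02 -0.02] lat 0.03 rz -0.01
```

Call:
step_arm(plan=[165,-0.05,0,0,0,0,0,165,-0.05,0,0,0,0,0,165,0,0,0,0,0,0])

```text
time: 39.17
tool_pos: [0.4719, 0.0892, 0.1783]
tool_rot: [-0.107, 0.994, -0.002, -0.005]
ft_force: [-13.9, -0.9, 9.8]
grip_width: 0.0302
gripper_force: 7.1
```

Call:
step_arm(plan=[165,-0.05,0,0,0,0,0,165,-0.05,0,0,0,0,0,165,0,0,0,0,0,0])

```text
time: 39.42
tool_pos: [0.4732, 0.089, 0.1776]
tool_rot: [-0.107, 0.994, -0.003, -0.008]
ft_force: [-26.9, 1.1, 16.7]
grip_width: 0.03
gripper_force: 13.2
```

```bash
python3 - <<'E'
from h import *
print(robot.read_state()["ft_force"]);go(*jig2w(-.066,0.002),.180,.217)
w=wrist()
cv2.imwrite("pics/w7.png",cv2.resize(w["color"][120:384,60:452,::-1],(784,528),interpolation=cv2.INTER_CUBIC))
E
```

```text
[-26.90434131   1.127489    16.65956876]
tcp [0.4732 0.089  0.1776] phi -2.928 q6 -1.95 | d [ 0.1   0.05 -0.06] lat 0.11 rz -0.03
```

View pics/w7.png

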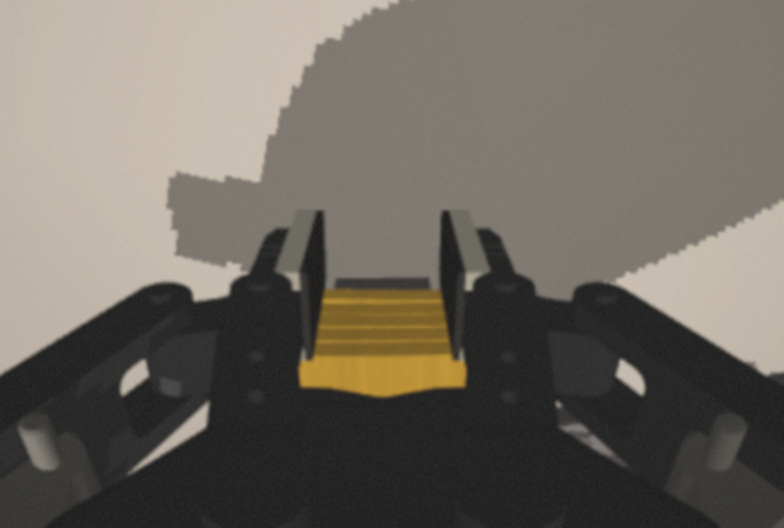

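Call:
step_arm(plan=[165,0.3,0,0,0,0,0,165,0.4,0,0,0,0,0,165,0.2,0,-0.6,0,0,0,165,0,0,-0.9,0,0,0,0,0,0,-0.9,0,0,0,0,0,0,-0.9,0,0,0,0,0,0,0,0,0,0,0,0,0,0,0,0,0])

```text
time: 40.13
tool_pos: [0.4447, 0.0847, 0.3138]
tool_rot: [-0.108, 0.994, 0.001, 0.002]
ft_force: [-1.0, -0.5, -1.1]
grip_width: 0.0768
gripper_force: 0.0
```

```bash
python3 - <<'E'
from h import *
go(.5358,.2217,.3,.098)
w=wrist();np.save("w8.npy",w,allow_pickle=True)
cv2.imwrite("pics/w8.png",cv2.resize(w["color"][60:384,60:512,::-1],(760,545),interpolation=cv2.INTER_CUBIC))
E
```

```text
tcp [0.4447 0.0847 0.3138] phi -2.925 q6 -1.98 | d [-2.96  2.85  0.37] lat 4.11 rz 0.99
```

View pics/w8.png

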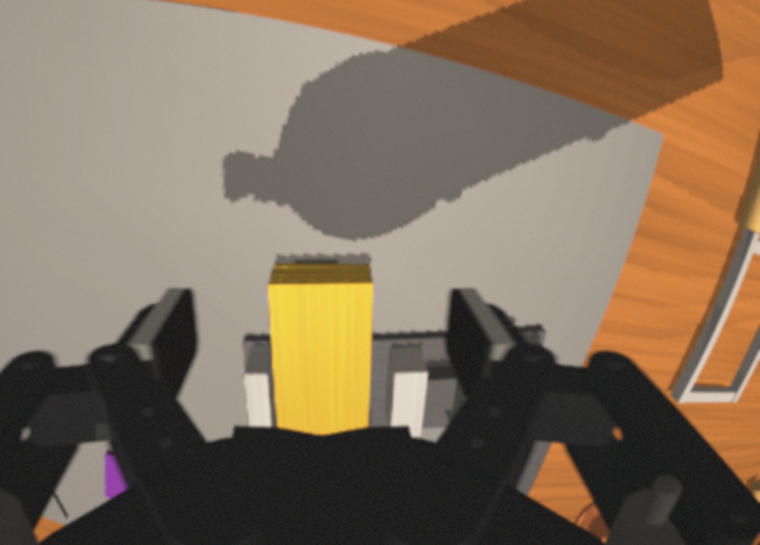

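Call:
step_arm(plan=[0,-0.592,0.57,0,0,0,0,0,-0.592,0.57,0,0,0,0,0,-0.592,0.57,0,0,0,0,0,-0.592,0.57,0,0,0,0,0,-0.592,0.57,0,0,0,0,0,0,0,0,0,0,0.5,0,0,0,0,0,0,0.49,0,0,0,0,0,0,0,0,0,0,0,0,0,0,0,0,0,0,0,0,0])

```text
time: 41.02
tool_pos: [0.5351, 0.2208, 0.3106]
tool_rot: [-0.05, 0.999, -0.001, -0.001]
ft_force: [0.8, 0.4, -0.3]
grip_width: 0.0854
gripper_force: 0.0
```

```bash
python3 - <<'E'
from h import *
go(.5358,.2217,.243,.098)
E
```

```text
tcp [0.5351 0.2208 0.3106] phi -3.042 q6 -2.2 | d [-0.02  0.02  1.69] lat 0.03 rz 0.01
```

Call:
step_arm(plan=[0,0,0,0.8,0,0,0,0,0,0,0.6,0,0,0,0,0,0,0.29,0,0,0,0,0,0,0,0,0,0,255,0,0,0,0,0,0,255,0,0,0,0,0,0,255,0,0,0,0,0,0,255,0,0,0,0,0,0,255,0,0,0,0,0,0,255,0,0,0,0,0,0], squeeze=60)

```text
time: 41.85
tool_pos: [0.5356, 0.2215, 0.2447]
tool_rot: [-0.049, 0.999, 0.0, 0.001]
ft_force: [-6.8, 6.7, 16.9]
grip_width: 0.013
gripper_force: 62.0
```

Call:
step_arm(plan=[255,0,0,0,0,0,0,255,0,0,0,0,0,-0.3,255,0,0,0,0,0,-0.3])

```text
time: 42.1
tool_pos: [0.5355, 0.2215, 0.2447]
tool_rot: [-0.086, 0.996, 0.0, 0.001]
ft_force: [-2.3, 1.1, 5.5]
grip_width: 0.0128
gripper_force: 59.2
```

```bash
python3 -c "
from h import *
s=robot.read_state();print(s['ft_force'],s['ft_torque'],s['joint_positions'][5],s['tool_pos'],s['grip_width'])"
```

```text
[-2.33170847  1.14999239  5.50642053] [ 0.46901442  0.86948825 -0.11667394] -2.128615577415994 [0.53552129 0.22153961 0.24473444] 0.012820042369712835
```

Call:
step_arm(plan=[255,0,0,0,0,0,-0.8,255,0,0,0,0,0,-0.8,255,0,0,0,0,0,-0.8,255,0,0,0,0,0,-0.8,255,0,0,0,0,0,-0.8,255,0,0,0,0,0,-0.8,255,0,0,0,0,0,-0.8,255,0,0,0,0,0,-0.8,255,0,0,0,0,0,-0.8,255,0,0,0,0,0,-0.8])

```text
time: 42.93
tool_pos: [0.5356, 0.2214, 0.2447]
tool_rot: [-0.537, 0.843, -0.0, 0.001]
ft_force: [-1.5, 0.4, 5.0]
grip_width: 0.0129
gripper_force: 59.1
```

Call:
step_arm(plan=[255,0,0,0,0,0,-0.8,255,0,0,0,0,0,-0.8,255,0,0,0,0,0,-0.8,255,0,0,0,0,0,-0.8,255,0,0,0,0,0,-0.8,255,0,0,0,0,0,-0.8,255,0,0,0,0,0,-0.5,255,0,0,0,0,0,0])

```text
time: 43.6
tool_pos: [0.5358, 0.2214, 0.2447]
tool_rot: [0.774, -0.634, 0.0, -0.001]
ft_force: [-0.5, 0.2, 5.3]
grip_width: 0.013
gripper_force: 59.2
```

```bash
python3 -c "
from h import *
s=robot.read_state();print(s['ft_force'],s['ft_torque'],s['joint_positions'][5],s['tool_pos'],s['grip_width'])"
```

```text
[-0.5123954   0.19133859  5.28332628] [0.01773251 0.35422915 0.1056169 ] -0.5310006632462766 [0.53576529 0.2213965  0.2447277 ] 0.013023975751852513
```

Call:
step_arm(plan=[255,0,0,0,0,0,-0.5,255,0,0,0,0,0,-0.5,255,0,0,0,0,0,-0.5,255,0,0,0,0,0,-0.5,255,0,0,0,0,0,-0.5,255,0,0,0,0,0,-0.5,255,0,0,0,0,0,-0.5,255,0,0,0,0,0,-0.5,255,0,0,0,0,0,-0.3,255,0,0,0,0,0,0])

```text
time: 44.43
tool_pos: [0.5359, 0.2214, 0.2447]
tool_rot: [0.909, -0.416, 0.001, -0.001]
ft_force: [-0.2, -0.2, 4.9]
grip_width: 0.0131
gripper_force: 59.1
```

```bash
python3 -c "
from h import *
s=robot.read_state();print(s['ft_force'],s['ft_torque'],s['joint_positions'][5],s['tool_pos'],s['grip_width']);go(.5,.2,.2,.217-.86)"
```

```text
[-0.19070771 -0.2299243   4.93057527] [0.07615516 0.14855638 0.02615492] -0.017172266972849133 [0.53585538 0.22140853 0.24472264] 0.013097422688968277
tcp [0.5359 0.2214 0.2447] phi -0.858 q6 -0.02 | d [-0.18  1.03  1.12] lat 1.05 rz -1.8
```

Call:
step_arm(plan=[255,0,0,0,0,0,-0.4,255,0,0,0,0,0,-0.4,255,0,0,0,0,0,-0.4])

```text
time: 44.68
tool_pos: [0.5359, 0.2214, 0.2447]
tool_rot: [0.937, -0.35, 0.001, -0.001]
ft_force: [0.5, -0.4, 5.2]
grip_width: 0.0132
gripper_force: 59.1
```

```bash
python3 -c "
from h import *
s=robot.read_state();print(s['ft_force'],s['ft_torque'],s['tau'][5]);go(.5,.2,.2,.217-.86)"
```

```text
[ 0.46235187 -0.43177006  5.16152706] [ 0.01205632  0.09442735 -0.21491147] -0.7143350690603256
tcp [0.5359 0.2214 0.2447] phi -0.715 q6 0.13 | d [-0.33  0.99  1.12] lat 1.05 rz -0.6
```

Call:
step_arm(plan=[255,0,0,0,0,0,-0.3,255,0,0,0,0,0,-0.3])

```text
time: 44.85
tool_pos: [0.5359, 0.2214, 0.2447]
tool_rot: [0.949, -0.316, 0.001, -0.001]
ft_force: [0.2, -0.2, 5.2]
grip_width: 0.0131
gripper_force: 59.2
```

```bash
python3 -c "
from h import *
s=robot.read_state();print(s['ft_force'],s['ft_torque'],s['tau'][5]);go(.5,.2,.2,.217-.86)"
```

```text
[ 0.16745591 -0.2377774   5.16290637] [ 0.05873513  0.04402819 -0.40278142] -0.25437790900468826
tcp [0.5359 0.2214 0.2447] phi -0.644 q6 0.2 | d [-0.4   0.97  1.12] lat 1.05 rz -0.0
```

Call:
step_arm(plan=[255,0,0,0,0,0,-0.15,255,0,0,0,0,0,0,255,0,0,0,0,0,0])

```text
time: 45.1
tool_pos: [0.5359, 0.2214, 0.2447]
tool_rot: [0.951, -0.308, 0.001, -0.001]
ft_force: [0.4, 1.0, 4.2]
grip_width: 0.0129
gripper_force: 59.1
```

```bash
python3 -c "
from h import *
s=robot.read_state();print(s['ft_force'],s['ft_torque'],s['tau'][5]);go(.5,.2,.2,.217-.86)"
```

```text
[0.36901159 0.98792092 4.23017304] [ 0.10467666  0.08185308 -0.1786101 ] 0.27328982949256897
tcp [0.5359 0.2214 0.2447] phi -0.627 q6 0.21 | d [-0.41  0.96  1.12] lat 1.05 rz 0.13
```

Call:
step_arm(plan=[255,0,0,0,0,0,-0.25,255,0,0,0,0,0,-0.25,255,0,0,0,0,0,0])

```text
time: 45.35
tool_pos: [0.5359, 0.2214, 0.2447]
tool_rot: [0.96, -0.279, 0.001, -0.001]
ft_force: [-0.1, -0.1, 5.6]
grip_width: 0.0131
gripper_force: 59.3
```

```bash
python3 -c "
from h import *
s=robot.read_state();print(s['ft_torque'],s['tau'][5]);go(.5,.2,.2,.217-.86)"
```

```text
[ 0.10118397  0.04042357 -0.59812493] 1.1340292543172836
tcp [0.5359 0.2214 0.2447] phi -0.566 q6 0.28 | d [-0.47  0.94  1.12] lat 1.05 rz 0.64
```

Call:
step_arm(plan=[255,0,0,0,0,0,0,255,0,0,0,0,0,0])

```text
time: 45.52
tool_pos: [0.5359, 0.2214, 0.2447]
tool_rot: [0.96, -0.28, 0.001, -0.001]
ft_force: [0.0, 0.7, 5.3]
grip_width: 0.0129
gripper_force: 59.3
```

```bash
python3 -c "
from h import *
s=robot.read_state();print(s['ft_torque'],s['tau'][5]);go(.5,.2,.2,.217-.86)"
```

```text
[ 0.05618443  0.07499674 -0.56439416] 0.5510891787707806
tcp [0.5359 0.2214 0.2447] phi -0.568 q6 0.27 | d [-0.47  0.94  1.12] lat 1.05 rz 0.63
```

Call:
step_arm(plan=[0,0,0,0,0,0,0,0,0,0,0,0,0,0,0,0,0,0,0,0,0,0,0,0,0,0,0,0,0,0,0,0,0,0,0,0,0,0,-0.6,0,0,0,0,0,0,-0.9,0,0,0,0,0,0,-0.9,0,0,0,0,0,0,-0.6,0,0,0,0,0,0,0,0,0,0])

```text
time: 46.35
tool_pos: [0.5366, 0.2218, 0.37]
tool_rot: [0.96, -0.279, 0.003, -0.003]
ft_force: [0.9, -0.1, 0.0]
grip_width: 0.0855
gripper_force: 0.0
```

```bash
python3 - <<'E'
from h import *
go(*jig2w(-.02,.01),.36,.217)
E
```

```text
tcp [0.5366 0.2218 0.37  ] phi -0.565 q6 0.28 | d [1.01 2.74 0.23] lat 2.92 rz -6.52
```

Call:
step_arm(plan=[0,0.33,0.91,0,0,0,0,0,0.33,0.91,0,0,0,0,0,0.33,0.91,0,0,0,0,0,0,0,0,0,0,-0.93,0,0,0,0,0,0,-0.93,0,0,0,0,0,0,-0.93,0,0,0,0,0,0,-0.93,0,0,0,0,0,0,-0.93,0,0,0,0,0,0,-0.93,0,0,0,0,0,0,-0.93])

```text
time: 47.18
tool_pos: [0.5102, 0.1077, 0.3637]
tool_rot: [0.994, 0.11, -0.0, 0.0]
ft_force: [-0.7, 0.9, 0.4]
grip_width: 0.0851
gripper_force: 0.0
```

Call:
step_arm(plan=[0,0,0,0,0,0,0,0,0,0,0,0,0,0,0,0,0,0,0,0,0])

```text
time: 47.43
tool_pos: [0.5103, 0.1078, 0.3638]
tool_rot: [0.994, 0.106, -0.0, 0.0]
ft_force: [-0.1, 0.8, -1.0]
grip_width: 0.0854
gripper_force: 0.0
```

```bash
python3 - <<'E'
from h import *
w=wrist();np.save("w9.npy",w,allow_pickle=True);print(w["p"])
cv2.imwrite("pics/w9.png",cv2.resize(w["color"][70:270,130:380,::-1],(750,600),interpolation=cv2.INTER_CUBIC))
E
```

```text
[0.51027036 0.10775794 0.3638238 ]
```

View pics/w9.png

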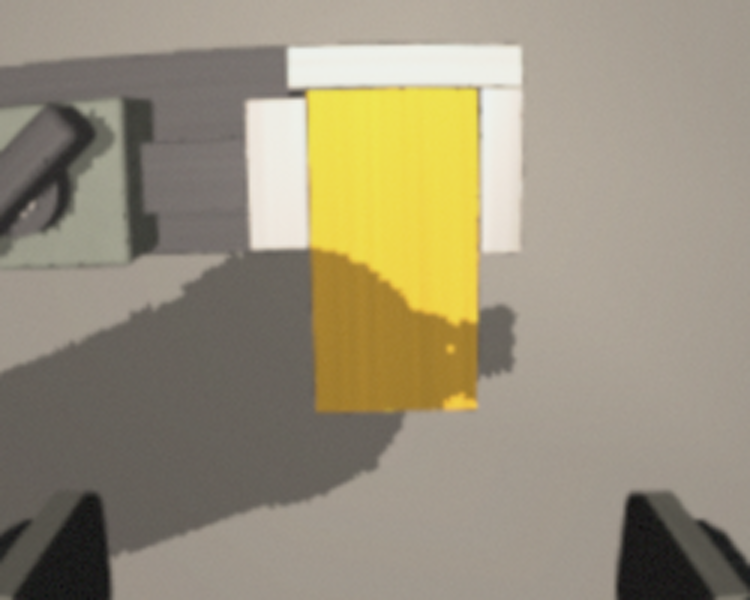

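Call:
step_arm(plan=[0,-0.5,0,0,0,0,0.97,0,0,0,0,0,0,0.97,0,0,0,0,0,0,0.97,0,0,0,0,0,0,0.97,0,0,0,0,0,0,0.97,0,0,0,0,0,0,0.97,0,0,0,0,0,0,0.97,0,0,0,0,0,0,0.97,0,0,0,0,0,0,0.97,0,0,0,0,0,0,0.97])

```text
time: 48.32
tool_pos: [0.4908, 0.1035, 0.3639]
tool_rot: [0.888, -0.46, -0.0, 0.0]
ft_force: [0.0, -0.4, -1.1]
grip_width: 0.0857
gripper_force: 0.0
```

Call:
step_arm(plan=[0,0,0,0,0,0,0.97,0,0,0,0,0,0,0.97,0,0,0,0,0,0,0.97,0,0,0,0,0,0,0.97,0,0,0,0,0,0,0.97,0,0,0,0,0,0,0.97,0,0,0,0,0,0,0.97,0,0,0,0,0,0,0.97,0,0,0,0,0,0,0.97,0,0,0,0,0,0,0.97])

```text
time: 49.15
tool_pos: [0.4908, 0.1035, 0.3639]
tool_rot: [-0.489, 0.872, -0.0, -0.0]
ft_force: [0.0, -0.4, 0.1]
grip_width: 0.0856
gripper_force: 0.0
```

Call:
step_arm(plan=[0,0,0,0,0,0,0.97,0,0,0,0,0,0,0.97,0,0,0,0,0,0,0.97,0,0,0,0,0,0,0.97,0,0,0,0,0,0,0.97,0,0.5,0,0.5,0,0,0.97,0,0.5,0,0.5,0,0,0.97,0,0,0,0,0,0,0,0,0,0,0,0,0,0])

```text
time: 49.9
tool_pos: [0.4529, 0.0879, 0.3233]
tool_rot: [-0.107, 0.994, -0.0, -0.001]
ft_force: [0.4, 1.3, -0.2]
grip_width: 0.0853
gripper_force: 0.0
```

```bash
python3 - <<'E'
from h import *
w=wrist();np.save("w10.npy",w,allow_pickle=True);print(w["p"])
cv2.imwrite("pics/w10.png",cv2.resize(w["color"][150:310,160:360,::-1],(750,600),interpolation=cv2.INTER_CUBIC))
E
```

```text
[0.45294783 0.08786507 0.32329871]
```

View pics/w10.png

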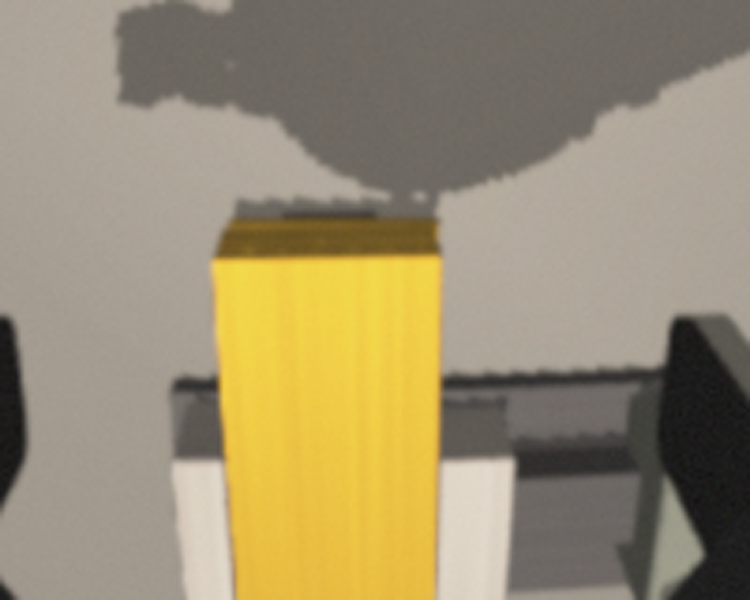

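```bash
python3 -c "
from h import *
print(robot.close_job())"
```

```text
the job is handed in; nothing more can be done
None
```

The job is handed in: all five brass blanks are stacked in the jig, their free ends tapped flush at about 27 N, and clamped against the fence at about 0.56 N m on the handle; the last pictures show them flush and square, and no verdict came back.

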